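# Lock up a proofing bed

### The job

Get the proofing bed ready to print: take the scraper from its rest, push it along the T-slot to drive every lodged offcut out of the open end into the scrap tray, and put the scraper back upright on its rest. Then slide the clamp bar back, lay all the carved blocks flat on the bed, carved side up, against the fence with their 70 mm sides running from fence to bar, and push the bar up so that it clamps every block squarely against the fence. Finally turn the quarter-turn fastener clockwise until it drops into its locked detent, without disturbing the brayer, the ink tin or the gouge.

Things in the scene. Friction and masses are not known exactly. Their poses are not given: they have to be found in the camera images.
- bed: Fixed proofing bed, a grey and steel slab 260 (x) by 300 (y) by 54 mm high; origin at the centre of its underside on the table, z up, its flat top 54 mm above. A T-slot runs along its x axis at y = 0: mouth 16 mm wide and 11 mm deep, below it an undercut 28 mm wide and 13 mm high, its floor 30 mm above the origin.
- slot_end (a point): Middle of the T-slot's open end, at the bed's top, at bed x = -130 mm (towards the robot); axes as the bed's. Below it lies the scrap tray, fixed to the bed, reaching 105 mm further towards -x and 150 mm wide, floor 3 mm and rim 16 mm above the table.
- fence_face (a point): Middle of the fence's inner face at the height of the bed's top, at bed x = +110 mm; axes as the bed's. The fence is a fixed dark steel bar along the bed's far (+x) edge, 20 mm thick, as long as the bed is wide, standing 15 mm above the top. Side rails 4 mm thick and 10 mm high run from it along the bed's two sides.
- bar (a joint): Aluminium clamp bar, 40 (x) by 290 (y) by 22 mm, just over the bed's top, sliding along the bed's x with a tongue in the slot. Value in m = gap between fence and bar, 0 to 0.105; start 0.020 to 0.035. Bar centre: bed x = 90 mm minus the gap, y = 0. About 3 N slides it; it stays where left. Offcuts in the slot get in its way.
- bar_post (a point): Grip post of the clamp bar: upright black round post, 18 mm in diameter with a 24 mm head, 38 mm tall, on the bar's top at bed y = -90 mm. This point is on its axis 46 mm above the bed's top (24 mm above the bar's), a good height to grip; axes as the bed's.
- lock (a joint): Quarter-turn fastener in the middle of the bar: 0 = unlocked, wing along the bed's x; grows as it turns clockwise seen from above; 1.571 = locked, wing along the bar (end stop). Starts at 0 to 0.25. About 0.06 N m turns it. From about 1.4 rad on, a 10 N spring pulls the wing down 5 mm into its detent notch, at the latest when let go, and it stays there (1.48 to 1.57).
- lock_grip (a point): On the fastener's axis, within its wing: an upright dark steel bar 46 mm long (along this frame's x, which turns with the wing), 12 mm thick, from 21 mm below to 12 mm above this point, on a disc 32 mm in diameter. The point is 64 mm above the bed's top unlocked and 5 mm lower when locked.
- rest: Fixed wooden rest for the scraper: two parallel rails along its x axis, 90 mm long, tops 26 mm high, with a groove 28 mm wide between them; overall 62 mm wide (y). Origin at the centre of its underside.
- scraper: Loose slot scraper, 160 g, upright: flat aluminium shoe 40 (x) by 44 (y) by 8 mm; a steel blade 12 (x) by 10 (y) mm reaching 20 mm below it; on top a wooden grip 34 (x) by 14 (y) by 44 mm tall. Origin at the centre of the shoe's underside. It starts with the shoe on the rest's rails, blade in the groove. In use the shoe slides on the bed's top, blade through the slot's mouth.
- scrap0: Lodged wood offcut, 24 (along the slot) by 23 by 10 mm, lying in the undercut of the T-slot between the clamp bar and the open end; too wide to be lifted out through the mouth. Origin at the centre of its underside. May be absent.
- scrap1: Lodged wood offcut, 27 (along the slot) by 23 by 10 mm, lying in the undercut of the T-slot between the clamp bar and the open end; too wide to be lifted out through the mouth. Origin at the centre of its underside. May be absent.
- scrap2: Lodged wood offcut, 25 (along the slot) by 23 by 10 mm, lying in the undercut of the T-slot between the clamp bar and the open end; too wide to be lifted out through the mouth. Origin at the centre of its underside. May be absent.
- block0: Carved printing block, wood with a grey carved lino face on top, 70 (x) by 36 (y) by 23 mm high, 90 g, lying flat on the table to the left of the bed at the start. Origin at the centre of its underside. May be absent.
- block1: Carved printing block, wood with a grey carved lino face on top, 70 (x) by 42 (y) by 23 mm high, 90 g, lying flat on the table to the left of the bed at the start. Origin at the centre of its underside. May be absent.
- block2: Carved printing block, wood with a grey carved lino face on top, 70 (x) by 48 (y) by 23 mm high, 90 g, lying flat on the table to the left of the bed at the start. Origin at the centre of its underside. May be absent.
- brayer: Bystander: ink roller with a wooden handle, 160 mm long and 106 mm wide, to the right of the bed. Leave it alone.
- ink_tin: Bystander: ink tin, 72 mm in diameter and 50 mm high, beyond the bed to the left. Leave it alone.
- gouge: Bystander: carving gouge, 130 mm long, lying near the robot on the left. Leave it alone.

How it is judged:
By the outcome, as a careful person would: the job done as asked, in the order asked, and still so for the second after the job is handed in, with the robot touching nothing.
Of scrap0, scrap1, scrap2 only 1 to 3 are there at a start; the rules pass over those that are not, and their reading is None.
Of block0, block1, block2 only 2 to 3 are there at a start; the rules pass over those that are not, and their reading is None.
At some moment in a run one of block0, block1, block2 may be knocked a few centimetres aside while the robot is not near it.
It also fails if it takes over 210 s, if anything falls off the work surface, if the arm or the gripper's body presses on something with over 40 N, if the wrist force passes 120 N, or if a joint passes its speed limit or range.

### The arm

A 6-joint arm with a two-finger parallel gripper is mounted at the origin on the work surface. World frame = base frame: x ahead of the robot, y to its left, z up, the work surface at z = 0. Lengths are in m, angles in rad, forces in N, time in s.
With the tool pointing down it reaches from about 0.375 to 0.975 m from the base axis. Payload 3.8 kg.
Tool frame: the origin (TCP) lies at the very end of the fingers, on their centre line; the grasp point (between the pads) lies 19 mm behind it; z points along the fingers, y is the line along which they close (so a half turn about z gives the same grasp; the last joint's range is limited). The gripper opens to 85 mm and grips with 20 to 120 N. Pads are 22 mm wide; open, the fingers measure 114 mm over their backs; the gripper's body (76 mm by 85 mm) begins 54 mm behind the grasp point. The pads swing forward as they close: fully open they stand 13 mm farther back than shut.
Start: joints at [-1.336, 0.264, 1.604, -0, 1.274, -0.037], TCP at [0.181, -0.65, 0.231] pointing down, gripper open.
Joint ranges: [-2.63, 2.63], [-0.94, 2.18], [0.31, 2.57], [-1.31, 4.45], [0, 2.66], [-2.55, 2.55]. Speed limits (rad/s): [2.57, 2.57, 3.14, 3.14, 3.14, 3.14].

### API

Orientations are given as a rotation vector (axis times angle).
In Python, from workcell import bot gives the robot as it stands.
- The arm moves only by the shell command python3 -m creep 'ROWS' [FORCE]. ROWS is JSON, a list of rows, each a list of 5 numbers: the shift along the tool's x, y, z in units of 0.05 m (1.0 is 0.05 m), then the turn about the tool's z in units of 0.1 rad (1.0 is 0.1 rad), then the opening, from 0 (shut) to 1 (fully open). In form: [[tx, ty, tz, spin, hand], ...]. A call has 1 to 20 rows; each row shifts and turns the commanded pose from where the row before left it, along the tool's axes as they then stand; what a row does not reach is not made up. A row lasts 1/8 s, in which the tool goes at most 62.5 mm and 10.7 degrees, less where a joint would pass 70% of its speed; a pose out of reach is approached as far as the arm can. A call with a number of a shift or a turn outside -1 to 1 is refused whole. A call with a gripper value outside its range is refused whole. The fingers move at their own pace and stop on an object; FORCE is the grip in N (left out, the last holds). Time passes only in rows, so rows that do not move let the fingers close. It gives the time, the measured TCP pose, the force, the opening and the grip force at its end, in the units of the state.
- bot.read_state(): the state, without advancing time (a new reading comes with each control period).
- bot.read_camera(name): name is "scene" or "top"; returns a dict with "pixels" (480x640x3 uint8, red, green, blue), "vfov" (degrees; the focal length in pixels is half the picture's height over the tangent of half this angle, whatever the lens; pixels are square), "cx", "cy" (the principal point, pixels), "world_to_cam" (4x4, takes a point from world to camera coordinates). Camera axes: x right, y down, z forward; pixel columns grow to the right and rows downward; lengths in m; the calibration is good to about 2 mm. A picture is of the moment at which its call begins. There is no depth.
- bot.finish_job(): hands the job in; it is judged then, once.
Trained networks look in a picture, given as the dict that the camera call returned (one of the last four; its "shot" number tells which), for a name from the list of things; names that differ only in an ending like _2 or _b are one class to them, and where a whole thing is asked for, a point or a joint stands for the part that bears it (a point fixed in the world has none). Each returns a list of dicts, best first, with "score" (0 to 1); they miss things now and then, are a little off and sometimes report something else, mostly with a low value. They report only what shows in the picture. A call takes as long as a camera call.
- bot.look_for(target, picture): "bbox" ([left, top, right, bottom] in pixels, round what is visible of it).
- bot.regions_of(target, picture): "mask" (480x640 bool, what is visible of it) and "bbox" ([left, top, right, bottom] in pixels, round what is visible of it).
The state is a dict: "time": time; "q": joint angles; "joint_vel": joint speeds; "joint_torque": joint torques, N m; "tool_pos": TCP position; "tcp_rot": TCP orientation; "wrist_force": force on the tool from outside, world axes, zero at the start; "torque": the same for the moment, N m; "width": opening from 0.0 (shut) to 1.0 (fully open); "grip_force": force on a finger pad.
Only numpy, scipy, OpenCV 4.12 (cv2) and the standard library are available. Lean on these libraries where they do the work, as an engineer would, in place of code of your own. Each camera call takes 0.05 s, during which the arm holds its last target. There are 200 camera calls.

## Working session

There is one attempt and no reset: what is moved stays moved. The work goes in short steps, Python scripts to look and compute and a shell command to move; the robot and the scene stay as the last step left them, time stands still between calls to the robot, and variables do not carry over. Pictures are saved under pics/ and viewed, at most 14 in all, crops included, and the job is handed in when it is done.

```bash
mkdir -p pics; ls; cat > h.py <<'E'
import numpy as np, cv2
from workcell import bot
from scipy.spatial.transform import Rotation as R
def proj(p,P):
    W=np.array(p["world_to_cam"]); f=240/np.tan(np.radians(p["vfov"])/2)
    c=(W[:3,:3]@np.atleast_2d(P).T).T+W[:3,3]
    return np.c_[p["cx"]+f*c[:,0]/c[:,2],p["cy"]+f*c[:,1]/c[:,2]]
def ray(p,uv,z):
    W=np.array(p["world_to_cam"]); f=240/np.tan(np.radians(p["vfov"])/2)
    o=-W[:3,:3].T@W[:3,3]; uv=np.atleast_2d(uv).astype(float)
    d=np.c_[(uv[:,0]-p["cx"])/f,(uv[:,1]-p["cy"])/f,np.ones(len(uv))]@W[:3,:3]
    return o+d*((z-o[2])/d[:,2])[:,None]
def save(p,n): cv2.imwrite(f"pics/{n}.png",p["pixels"][:,:,::-1])
E
python3 - <<'E'
from h import *
for n in("scene","top"):
    p=bot.read_camera(n); save(p,n+"0")
    W=np.array(p["world_to_cam"]); print(n,p["vfov"],p["cx"],p["cy"],(-W[:3,:3].T@W[:3,3]).round(3),W[:3,:3].round(2).tolist())
    for t in ["bed","bar","bar_post","lock","rest","scraper","scrap0","scrap1","scrap2","block0","block1","block2","brayer","ink_tin","gouge"]:
        print(t,[(round(d["score"],2),np.round(d["bbox"]).astype(int).tolist()) for d in bot.look_for(t,p)[:4]])
s=bot.read_state();print(s["time"],s["tool_pos"],s["tcp_rot"])
E
```

```text
pics
scene 43.46682368853287 312.84520992422006 245.41769212935196 [ 1.043 -0.476  1.148] [[0.63, 0.78, 0.01], [0.65, -0.52, -0.55], [-0.42, 0.35, -0.84]]
bed [(0.9, [194, 211, 387, 388])]
bar [(0.75, [237, 268, 366, 353])]
bar_post [(0.78, [236, 268, 370, 352])]
lock [(0.53, [299, 285, 316, 312]), (0.43, [422, 278, 460, 316])]
rest [(0.81, [359, 181, 403, 220])]
scraper [(0.94, [374, 181, 392, 209])]
scrap0 [(0.59, [262, 256, 272, 266]), (0.41, [274, 265, 282, 277])]
scrap1 [(0.59, [262, 256, 272, 266]), (0.41, [274, 265, 282, 277])]
scrap2 [(0.59, [262, 256, 272, 266]), (0.41, [274, 265, 282, 277])]
block0 [(0.9, [440, 187, 462, 212]), (0.81, [392, 210, 425, 247]), (0.56, [403, 156, 427, 180])]
block1 [(0.9, [440, 187, 462, 212]), (0.81, [392, 210, 425, 247]), (0.56, [403, 156, 427, 180])]
block2 [(0.9, [440, 187, 462, 212]), (0.81, [392, 210, 425, 247]), (0.56, [403, 156, 427, 180])]
brayer [(0.62, [111, 322, 160, 400])]
ink_tin [(0.96, [421, 276, 458, 314])]
gouge [(0.57, [324, 130, 362, 164])]
top 55.36609070735695 311.7279093523755 241.30376758677411 [ 0.326 -0.056  1.097] [[0.
[... 401 characters left out ...]
 265])]
scrap1 [(0.64, [340, 270, 349, 278]), (0.56, [345, 251, 352, 265])]
scrap2 [(0.64, [340, 270, 349, 278]), (0.56, [345, 251, 352, 265])]
block0 [(0.66, [143, 206, 172, 241]), (0.6, [204, 207, 230, 242]), (0.35, [181, 317, 193, 373])]
block1 [(0.66, [143, 206, 172, 241]), (0.6, [204, 207, 230, 242]), (0.35, [181, 317, 193, 373])]
block2 [(0.66, [143, 206, 172, 241]), (0.6, [204, 207, 230, 242]), (0.35, [181, 317, 193, 373])]
brayer [(0.94, [467, 233, 520, 309]), (0.54, [348, 185, 364, 208])]
ink_tin [(0.72, [230, 138, 264, 173]), (0.22, [279, 171, 417, 334])]
gouge [(0.59, [181, 317, 194, 373])]
1.6 [ 0.18120145 -0.65021115  0.23125425] [-3.11258334e+00 -4.25588775e-01  1.89043280e-05]
```

```bash
python3 - <<'E'
import cv2
a=cv2.imread("pics/top0.png");cv2.imwrite("pics/topc.png",cv2.resize(a[110:410,120:530],None,fx=1.95,fy=1.95,interpolation=cv2.INTER_CUBIC))
a=cv2.imread("pics/scene0.png");cv2.imwrite("pics/scenec.png",cv2.resize(a[120:410,100:480],None,fx=2.05,fy=2.05,interpolation=cv2.INTER_CUBIC))
E
```

```text
(no output)
```

View pics/topc.png

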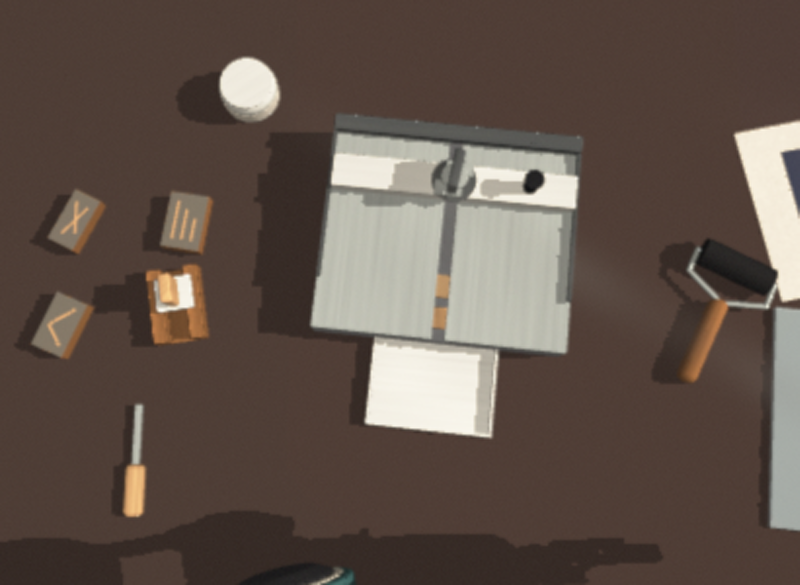

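View pics/scenec.png

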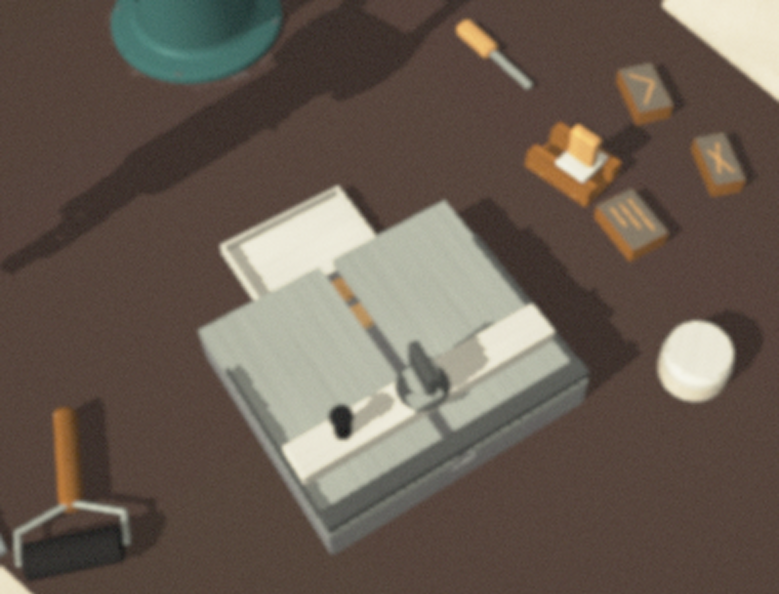

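Top crop: bed with clamp bar (y≈180), lock wing (455,172), post (534,181), two offcuts at (441,285) and (440,318), tray below. Three blocks at (75,220), (186,220) and (62,325), scraper on its rest at (175,295), gouge (135,460), tin (250,90), brayer right. The scene view agrees. Next I fit the poses in both views.

```bash
cat >> h.py <<'E'
from scipy.optimize import least_squares, minimize
def box(sx,sy,z0,z1,ox=0,oy=0):
    return np.array([[ox+a*sx/2,oy+b*sy/2,z] for a in(-1,1) for b in(-1,1) for z in(z0,z1)])
def T(P,v):
    c,s=np.cos(v[2]),np.sin(v[2]); z=v[3] if len(v)>3 else 0
    return np.c_[v[0]+c*P[:,0]-s*P[:,1],v[1]+s*P[:,0]+c*P[:,1],P[:,2]+z]
K=4
def sil(p,parts,v,roi):
    x0,y0,x1,y1=roi; im=np.zeros(((y1-y0)*K,(x1-x0)*K),np.uint8)
    for P in parts:
        q=(proj(p,T(P,v))-[x0,y0]+.5)*K-.5
        cv2.fillConvexPoly(im,cv2.convexHull(np.round(q*16).astype(np.int32)),1,shift=4)
    return im>0
def fit(parts,pm,v0,nz=True):
    ds=[]
    for p,m in pm:
        y,x=np.where(m); roi=(max(x.min()-10,0),max(y.min()-10,0),x.max()+11,y.max()+11)
        M=cv2.resize(m[roi[1]:roi[3],roi[0]:roi[2]].astype(np.uint8)*255,None,fx=K,fy=K,interpolation=cv2.INTER_LINEAR)>127
        ds.append((p,roi,M))
    def c(v):
        t=0
        for p,roi,M in ds:
            S=sil(p,parts,v,roi); t+=1-(S&M).sum()/max((S|M).sum(),1)
        return t/len(ds)
    best=None
    st=np.array([.01,.01,.15,.006])[:len(v0)]
    v=np.array(v0,float)
    for k in range(3):
        sx=np.vstack([v]+[v+np.eye(len(v))[i]*st[i]*(1,-1,.5)[k] for i in range(len(v))])
        r=minimize(c,v,method="Nelder-Mead",options=dict(initial_simplex=sx,xatol=1e-5,fatol=1e-5)); v=r.x
    return v,r.fun
E
cat > meas.py <<'E'
from h import *
p,q=bot.read_camera("top"),bot.read_camera("scene")
# bed corners by hand
B=np.array([[-.13,.15,.054],[-.13,-.15,.054],[.13,.15,.069],[.13,-.15,.069]])
tp=np.array([[312,327],[567,352],[337,114],[582,138]])/1.95+[120,110]
sc=np.array([[443,201],[199,331],[587,375],[333,532]])/2.05+[100,120]
f=lambda v:np.r_[(proj(p,T(B,v))-tp).ravel(),(proj(q,T(B,v))-sc).ravel()]
r=least_squares(f,[.5,-.07,0,0],loss="soft_l1");print("bed x y yaw z",r.x.round(4),"res",r.fun.round(1)); bed=r.x[:3]
for i,t in enumerate(["block0"]):
    A=bot.regions_of(t,p); C=bot.regions_of(t,q)
    for a in A:
        if a["score"]<.3: continue
        y,x=np.where(a["mask"]); X=ray(p,[x.mean(),y.mean()],.015)[0]
        if X[1]<.1 or min(x.ptp() if 0 else np.ptp(x),np.ptp(y))<18: print("skip",a["score"],X.round(3));continue
        uv=proj(q,[X])[0]
        c=min(C,key=lambda c:np.linalg.norm(np.argwhere(c["mask"]).mean(0)[::-1]-uv))
        d=np.linalg.norm(np.argwhere(c["mask"]).mean(0)[::-1]-uv)
        pm=[(p,a["mask"])]+([(q,c["mask"])] if d<8 else [])
        for w in(.036,.042,.048):
            rs=[fit([box(.07,w,0,.023)],pm,[X[0],X[1],y0,0.]) for y0 in(-.5,.4)]
            v,e=min(rs,key=lambda r:r[1]); print(len(pm),w,v.round(4),round(e,3))
    print("scene extra",[np.r_[c["score"],ray(q,np.argwhere(c["mask"]).mean(0)[::-1],.015)[0]].round(3) for c in C])
parts=[box(.04,.044,0,.008),box(.034,.014,.008,.052)]
s=[(k,bot.regions_of("scraper",k)[0]["mask"]) for k in(p,q)]
X=ray(p,np.argwhere(s[0][1]).mean(0)[::-1],.04)[0]
for y0 in(-.2,.2,1.4,1.8): v,e=fit(parts,s,[X[0],X[1],y0,.026]);print("scraper",v.round(4),round(e,3))
s=[(k,bot.regions_of("rest",k)[0]["mask"]) for k in(p,q)]
parts=[box(.09,.017,0,.026,0,.0225),box(.09,.017,0,.026,0,-.0225),box(.09,.05,0,.01)]
for nm,pp in(("rest",parts),("rest+scr",parts+[box(.04,.044,.026,.034),box(.034,.014,.034,.078)])):
  v,e=fit(pp,s,[X[0],X[1],.1,0.]);print(nm,v.round(4),round(e,3))
for t in("scrap0",):
    for k in(p,q):
        for a in bot.regions_of(t,k):
            X=ray(k,np.argwhere(a["mask"]).mean(0)[::-1],.04)[0]-[*bed[:2],0]
            print(t,round(a["score"],2),"bed xy",(T(X[None],[0,0,0])@[[np.cos(bed[2]),-np.sin(bed[2]),0],[np.sin(bed[2]),np.cos(bed[2]),0],[0,0,1]])[0].round(4),a["bbox"])
E
python3 meas.py
```

```text
bed x y yaw z [ 0.5561 -0.1227 -0.0981 -0.004 ] res [-0.9 -0.4 -1.   0.5 -1.2 -0.5 -0.1 -0.6 -0.6  1.1 -1.   1.   0.2 -0.9
 -3.2  0. ]
2 0.036 [ 0.446   0.348  -0.3834  0.0037] 0.116
2 0.042 [ 0.4459  0.3484 -0.4179  0.0032] 0.064
2 0.048 [ 0.4463  0.3488 -0.442   0.0032] 0.125
2 0.036 [ 0.5753  0.2039 -0.1029  0.0009] 0.181
2 0.042 [ 0.5753  0.2035 -0.1609  0.0011] 0.084
2 0.048 [ 0.5751  0.2022 -0.1668  0.0014] 0.071
2 0.036 [ 0.5761  0.3407 -0.4614  0.0018] 0.059
2 0.042 [ 0.576   0.3406 -0.5026  0.0013] 0.134
2 0.048 [ 0.5762  0.3403 -0.5897  0.0018] 0.223
scene extra [array([0.95 , 0.577, 0.34 , 0.015]), array([0.75 , 0.272, 0.248, 0.015]), array([0.72 , 0.447, 0.349, 0.015]), array([0.71 , 0.577, 0.203, 0.015])]
scraper [0.4827 0.2093 0.1715 0.0278] 0.114
scraper [0.4827 0.2095 0.1698 0.0276] 0.114
scraper [0.484  0.2071 1.695  0.0326] 0.186
scraper [0.4839 0.2071 1.6837 0.0324] 0.187
rest [ 0.4707  0.2085  0.1519 -0.0005] 0.35
rest+scr [ 0.4708  0.2083  0.1495 -0.0007] 0.367
scrap0 0.63 bed xy [-0.0649  0.0005  0.04  ] [342.2, 251.3, 349.6, 262.8]
scrap0 0.5 bed xy [-0.103  0.     0.04 ] [341.2, 266.0, 348.6, 278.9]
scrap0 0.66 bed xy [-0.2956  0.3275  0.04  ] [320.9, 131.8, 360.8, 162.3]
scrap0 0.38 bed xy [-0.062   0.0034  0.04  ] [274.6, 269.1, 278.3, 276.6]
```

```bash
cat > go.py <<'E'
import sys
from h import *
# usage: go.py x y z yaw ... (targets in turn, '-' keeps); bed coords if first arg is 'b'
BED=[.5561,-.1227,-.0981]
a=sys.argv[1:]; b=a and a[0]=='b'; a=a[b:]
s=bot.read_state(); M=R.from_rotvec(s["tcp_rot"]).as_matrix(); x,y,z=s["tool_pos"]; w=np.arctan2(M[1,0],M[0,0])
def tob(x,y): return (R.from_euler('z',-BED[2]).as_matrix()[:2,:2]@[x-BED[0],y-BED[1]])
print("t",round(s["time"],2),"pos",np.round([x,y,z],4),"yaw",round(w,4),"bed",tob(x,y).round(4),"byaw",round(w-BED[2],3),"tilt",round(M[2,2],4),"q6",round(s["q"][5],2),"F",np.round(s["wrist_force"],1),"w",round(s["width"],3),"g",round(s["grip_force"],1))
for i in range(0,len(a),4):
    g=a[i:i+4]
    cx,cy=tob(x,y) if b else (x,y)
    cw=w-BED[2] if b else w
    t=[float(v) if v!='-' else c for v,c in zip(g,(cx,cy,z,cw))]
    dx,dy=t[0]-cx,t[1]-cy; c,s_=np.cos(t[3]),np.sin(t[3])
    print("->",g,"spin",round(-(t[3]-cw)/.1,3),"shift",np.round(np.array([c*dx+s_*dy,s_*dx-c*dy,z-t[2]])/.05,3))
    n=T(np.array([[t[0],t[1],0.]]),BED)[0] if b else t
    x,y,z,w=n[0],n[1],t[2],t[3]+(BED[2] if b else 0)
E
python3 go.py .483 .2094 .15 .165 .483 .2094 .042 .165
```

```text
t 2.1 pos [ 0.1812 -0.6502  0.2313] yaw 0.2718 bed [-0.3214 -0.5617] byaw 0.37 tilt -1.0 q6 -0.04 F [ 0.7  0.4 -0.3] w 1.001 g 0.0
-> ['.483', '.2094', '.15', '.165'] spin 1.068 shift [  8.778 -15.967   1.625]
-> ['.483', '.2094', '.042', '.165'] spin -0.0 shift [0.   0.   2.16]
```

```bash
python3 -m creep '[[0.5,0,0,1,1],[0.8,-0.5,0,0.07,1],[0.8,-0.9,0,0,1],[0.8,-0.9,0,0,1],[0.8,-0.9,0,0,1],[0.8,-0.9,0,0,1],[0.8,-0.9,0,0,1],[0.8,-0.9,0,0,1],[0.6,-0.9,0,0,1],[0.5,-0.9,0,0,1],[0.5,-0.9,0,0,1],[0.3,-0.9,0.1,0,1],[0.3,-0.9,0.2,0,1],[0.2,-0.9,0.3,0,1],[0.2,-0.9,0.3,0,1],[0,-0.9,0.3,0,1],[0,-0.9,0.2,0,1],[0,-0.7,0.2,0,1],[0,-0.4,0,0,1],[0,0,0,0,1]]' 30; python3 go.py .483 .2094 .042 .165
```

```text
time: 4.6
tool_pos: [0.4854, 0.1699, 0.1513]
tcp_rot: [-3.131, -0.263, -0.0]
wrist_force: [0.0, 0.0, -0.5]
width: 1.001
grip_force: 0.0
t 4.6 pos [0.4854 0.1699 0.1513] yaw 0.1674 bed [-0.0991  0.2843] byaw 0.266 tilt -1.0 q6 1.69 F [ 0.   0.  -0.5] w 1.001 g 0.0
-> ['.483', '.2094', '.042', '.165'] spin 0.024 shift [ 0.083 -0.787  2.186]
```

```bash
python3 -m creep '[[0.08,-0.4,0.2,0,1],[0,-0.38,0.5,0,1],[0,0,0.5,0,1],[0,0,0.5,0,1],[0,0,0.4,0,1],[0,0,0.08,0,1],[0,0,0,0,1]]' ; python3 go.py .483 .2094 .042 .165; python3 - <<'E'
from h import *
p=bot.read_camera("scene"); a=p["pixels"][150:250,330:460,::-1]; b=bot.read_camera("top")["pixels"][200:300,150:280,::-1]
cv2.imwrite("pics/g1.png",cv2.resize(np.hstack([a,b]),None,fx=3,fy=3,interpolation=cv2.INTER_CUBIC))
E
```

```text
time: 5.48
tool_pos: [0.4834, 0.2078, 0.0422]
tcp_rot: [3.131, 0.258, -0.0]
wrist_force: [-0.1, 0.3, 0.4]
width: 1.0
grip_force: 0.0
t 5.47 pos [0.4834 0.2078 0.0422] yaw 0.1643 bed [-0.1047  0.3218] byaw 0.262 tilt -1.0 q6 1.77 F [-0.1  0.3  0.4] w 1.0 g 0.0
-> ['.483', '.2094', '.042', '.165'] spin -0.007 shift [-0.003 -0.032  0.005]
```

View pics/g1.png

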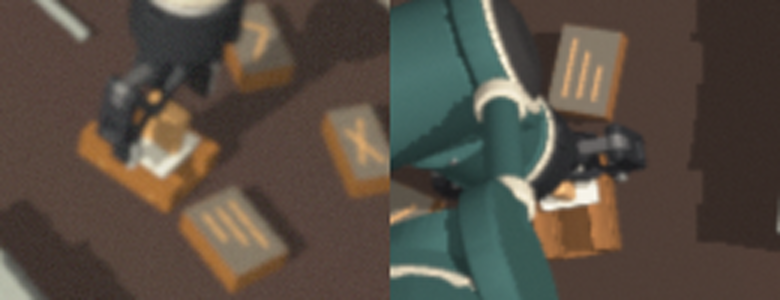

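The left half shows the scraper grip (165,125) between the open fingers, with no contact. I'll close and lift.

```bash
python3 -m creep '[[0,-0.03,0,0,0.5],[0,0,0,0,0],[0,0,0,0,0],[0,0,0,0,0],[0,0,0,0,0],[0,0,0,0,0],[0,0,0,0,0]]' 60; python3 go.py; python3 -m creep '[[0,0,-0.3,0,0],[0,0,-0.6,0,0],[0,0,-0.8,0,0],[0,0,-0.8,0,0],[0,0,0,0,0]]'; python3 go.py b -0.0 0 .14 0
```

```text
time: 6.45
tool_pos: [0.4832, 0.2095, 0.0425]
tcp_rot: [-3.131, -0.258, -0.001]
wrist_force: [0.0, -0.1, 3.3]
width: 0.153
grip_force: 59.0
time: 7.08
tool_pos: [0.4858, 0.2104, 0.1721]
tcp_rot: [-3.129, -0.258, -0.013]
wrist_force: [0.1, 0.5, -1.5]
width: 0.157
grip_force: 58.6
t 7.08 pos [0.4858 0.2104 0.1721] yaw 0.1648 bed [-0.1026  0.3246] byaw 0.263 tilt -1.0 q6 1.77 F [ 0.1  0.5 -1.5] w 0.157 g 58.6
-> ['-0.0', '0', '.14', '0'] spin 2.629 shift [2.052 6.493 0.641]Traceback (most recent call last):
  File "go.py", line 5, in <module>
    a=sys.argv[1:]; b=a and a[0]=='b'; a=a[b:]
                                         ~^^^^
TypeError: slice indices must be integers or None or have an __index__ method
```

```bash
sed -i 's/b=a and a\[0\]/b=len(a)>0 and a[0]/' go.py; python3 -m creep '[[0.2,0.3,0,1,0],[0.2,0.7,0,1,0],[0.2,0.8,0.1,0.63,0],[0.3,0.8,0.1,0,0],[0.3,0.8,0.1,0,0],[0.3,0.8,0.1,0,0],[0.3,0.8,0,0,0],[0.2,0.7,0,0,0],[0.1,0.4,0,0,0],[0,0,0,0,0],[0,0,0,0,0]]'; python3 go.py b 0 0 .12 0; python3 - <<'E'
from h import *
p,q=bot.read_camera("top"),bot.read_camera("scene")
save(p,"t2");save(q,"s2")
BED=np.array([.5561,-.1227,-.0981])
# bar fit: rectangle edges from top view known pixels (crop coordinates)
for nm,uv,z in(("barTL",(333,153),.076),("barBL",(331,186),.076),("barTR",(578,175),.076),("barBR",(576,209),.076),("posthead",(534,180),.114),("slotend",(439,341),.054)):
    X=ray(p,np.array(uv)/1.95+[120,110],z)[0]; d=X[:2]-BED[:2]; c,s=np.cos(BED[2]),np.sin(BED[2]); print(nm,np.round([c*d[0]+s*d[1],-s*d[0]+c*d[1]],4))
E
python3 - <<'E'
import cv2,numpy as np
a=cv2.imread("pics/t2.png")[150:350,270:430];b=cv2.imread("pics/s2.png")[190:390,200:390]
cv2.imwrite("pics/g2.png",cv2.resize(np.hstack([a,b]),None,fx=2.25,fy=2.25,interpolation=cv2.INTER_CUBIC))
E
```

```text
time: 8.45
tool_pos: [0.5691, -0.0987, 0.1467]
tcp_rot: [-3.137, 0.154, 0.002]
wrist_force: [1.0, -0.3, -1.6]
width: 0.156
grip_force: 58.7
t 8.45 pos [ 0.5691 -0.0987  0.1467] yaw -0.098 bed [0.0105 0.0251] byaw 0.0 tilt -1.0 q6 1.45 F [ 1.  -0.3 -1.6] w 0.156 g 58.7
-> ['0', '0', '.12', '0'] spin 0.001 shift [-0.211  0.502  0.535]
barTL [0.0762 0.1451]
barBL [0.0355 0.1428]
barTR [ 0.0785 -0.1463]
barBR [ 0.037  -0.1466]
posthead [ 0.0559 -0.09  ]
slotend [-0.1318 -0.0023]
```

View pics/g2.png

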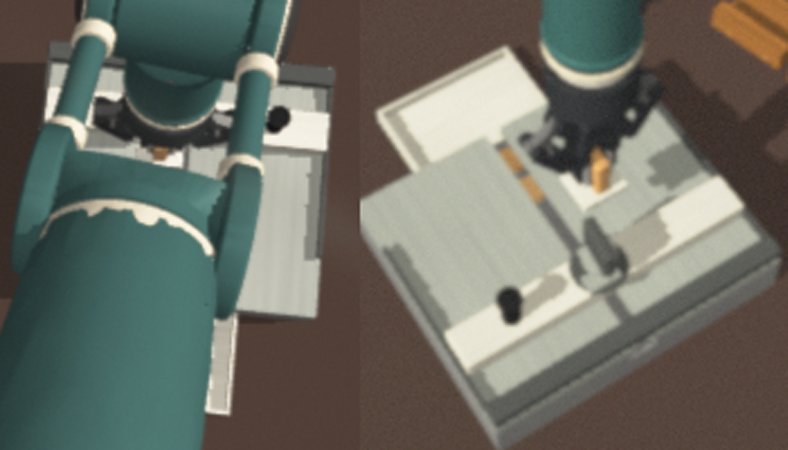

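Scene half: the scraper is upright in the fingers (600,175) above the bed left of the slot; the bar edge is at bed x≈0.037 and the gap ≈0.033. I'll go over the slot, then down carefully.

```bash
python3 -m creep '[[-0.1,0.25,0.2,0,0],[-0.11,0.25,0.3,0,0],[0,0,0,0,0],[0,0,0,0,0]]'; python3 go.py b 0 0 .10 0 0 0 .0705 0
```

```text
time: 9.05
tool_pos: [0.5565, -0.1237, 0.1219]
tcp_rot: [-3.137, 0.155, 0.001]
wrist_force: [0.8, -0.5, -1.5]
width: 0.151
grip_force: 58.8
t 9.05 pos [ 0.5565 -0.1237  0.1219] yaw -0.099 bed [ 0.0005 -0.001 ] byaw -0.001 tilt -1.0 q6 1.41 F [ 0.8 -0.5 -1.5] w 0.151 g 58.8
-> ['0', '0', '.10', '0'] spin -0.009 shift [-0.009 -0.02   0.437]
-> ['0', '0', '.0705', '0'] spin -0.0 shift [0.   0.   0.59]
```

```bash
python3 -m creep '[[0,-0.02,0.3,0,0],[0,0,0.3,0,0],[0,0,0.1,0,0],[0,0,0.06,0,0],[0,0,0,0,0]]'; python3 go.py b 0 0 .0705 0
```

```text
time: 9.68
tool_pos: [0.5569, -0.1225, 0.0841]
tcp_rot: [-3.138, 0.154, 0.0]
wrist_force: [0.2, 0.1, -1.5]
width: 0.154
grip_force: 58.8
t 9.68 pos [ 0.5569 -0.1225  0.0841] yaw -0.0981 bed [0.0008 0.0002] byaw -0.0 tilt -1.0 q6 1.41 F [ 0.2  0.1 -1.5] w 0.154 g 58.8
-> ['0', '0', '.0705', '0'] spin -0.0 shift [-0.016  0.005  0.273]
```

```bash
python3 -m creep '[[0,0,0.1,0,0],[0,0,0.08,0,0],[0,0,0.06,0,0],[0,0,0.02,0,0],[0,0,0,0,0],[0,0,0,0,0]]'; python3 go.py b -.15 0 - 0
```

```text
time: 10.42
tool_pos: [0.557, -0.1226, 0.0714]
tcp_rot: [3.138, -0.154, 0.0]
wrist_force: [0.3, -0.1, -0.7]
width: 0.156
grip_force: 58.8
t 10.43 pos [ 0.557  -0.1226  0.0714] yaw -0.0981 bed [0.0009 0.0002] byaw -0.0 tilt -1.0 q6 1.41 F [ 0.3 -0.1 -0.7] w 0.156 g 58.8
-> ['-.15', '0', '-', '0'] spin -0.0 shift [-3.018  0.004  0.   ]
```

```bash
python3 -m creep '[[-0.15,0,0.01,0,0],[-0.15,0,0,0,0],[-0.15,0,0,0,0],[-0.15,0,0,0,0],[-0.15,0,0,0,0],[-0.15,0,0,0,0],[-0.15,0,0,0,0],[-0.15,0,0,0,0],[-0.15,0,0,0,0]]'; python3 go.py b -.14 0 - 0
```

```text
time: 11.55
tool_pos: [0.4893, -0.1159, 0.0709]
tcp_rot: [3.138, -0.154, 0.0]
wrist_force: [0.3, 0.4, -0.7]
width: 0.154
grip_force: 58.8
t 11.55 pos [ 0.4893 -0.1159  0.0709] yaw -0.0982 bed [-0.0671  0.0002] byaw -0.0 tilt -1.0 q6 1.39 F [ 0.3  0.4 -0.7] w 0.154 g 58.8
-> ['-.14', '0', '-', '0'] spin -0.001 shift [-1.457  0.004  0.   ]
```

```bash
python3 -m creep '[[-0.15,0,0,0,0],[-0.15,0,0,0,0],[-0.15,0,0,0,0],[-0.15,0,0,0,0],[-0.15,0,0,0,0],[-0.15,0,0,0,0],[-0.15,0,0,0,0]]'; python3 go.py; python3 -m creep '[[-0.15,0,0,0,0],[-0.15,0,0,0,0],[-0.15,0,0,0,0],[-0.1,0,0,0,0],[-0.05,0,0,0,0],[0,0,0,0,0]]'; python3 go.py b -.148 0 - 0
```

```text
time: 12.42
tool_pos: [0.4369, -0.1107, 0.0708]
tcp_rot: [3.138, -0.154, -0.0]
wrist_force: [-0.6, 0.6, -1.0]
width: 0.158
grip_force: 58.8
t 12.43 pos [ 0.4369 -0.1107  0.0708] yaw -0.0982 bed [-0.1198  0.0002] byaw -0.0 tilt -1.0 q6 1.37 F [-0.6  0.6 -1. ] w 0.158 g 58.8
time: 13.18
tool_pos: [0.4076, -0.1079, 0.0708]
tcp_rot: [3.138, -0.154, 0.0]
wrist_force: [0.4, 0.6, -1.5]
width: 0.156
grip_force: 58.8
t 13.18 pos [ 0.4076 -0.1079  0.0708] yaw -0.0982 bed [-0.1493  0.0002] byaw -0.0 tilt -1.0 q6 1.35 F [ 0.4  0.6 -1.5] w 0.156 g 58.8
-> ['-.148', '0', '-', '0'] spin -0.001 shift [0.025 0.005 0.   ]
```

```bash
python3 -m creep '[[0,0,-0.4,0,0],[0,0,-0.8,0,0],[0,0,-0.8,0,0],[0,0,-0.1,0,0],[0,0,0,0,0]]'; python3 go.py .4832 .2095 .13 .165; python3 - <<'E'
from h import *
p,q=bot.read_camera("top"),bot.read_camera("scene")
for k,r in((p,1),(q,0)):
  print([(round(d["score"],2),np.round(d["bbox"]).tolist(),ray(k,[(d["bbox"][0]+d["bbox"][2])/2,(d["bbox"][1]+d["bbox"][3])/2],.012)[0].round(3)) for d in bot.look_for("scrap0",k)])
a=q["pixels"][190:330,190:360,::-1];cv2.imwrite("pics/g3.png",cv2.resize(a,None,fx=3,fy=3,interpolation=cv2.INTER_CUBIC))
E
```

```text
time: 13.8
tool_pos: [0.4076, -0.1078, 0.1755]
tcp_rot: [3.138, -0.154, 0.0]
wrist_force: [1.4, 0.3, -0.6]
width: 0.155
grip_force: 58.8
t 13.8 pos [ 0.4076 -0.1078  0.1755] yaw -0.0982 bed [-0.1492  0.0002] byaw -0.0 tilt -1.0 q6 1.35 F [ 1.4  0.3 -0.6] w 0.155 g 58.8
-> ['.4832', '.2095', '.13', '.165'] spin -2.632 shift [ 2.534 -6.012  0.91 ]
[(0.21, [292.0, 188.0, 418.0, 221.0], array([ 0.626, -0.139,  0.012]))]
[(0.39, [252.0, 245.0, 263.0, 250.0], array([ 0.4  , -0.095,  0.012]))]
```

View pics/g3.png

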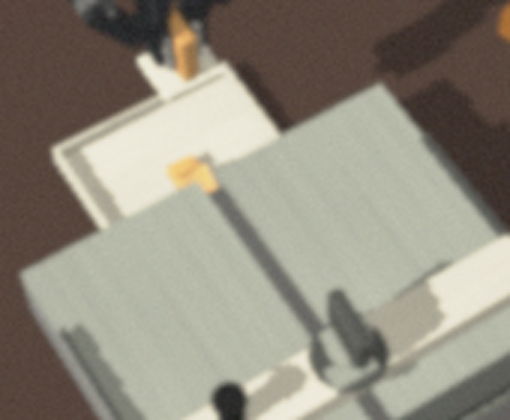

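The slot is empty up to the bar, and the offcuts lie at the open end (190,172) in the tray. I'll move aside and check from the top.

```bash
python3 -m creep '[[0.3,-0.3,0,-1,0],[0.4,-0.6,0,-1,0],[0.4,-0.8,0,-0.63,0],[0.4,-0.8,0,0,0],[0.4,-0.8,0,0,0],[0.3,-0.8,0,0,0],[0.2,-0.8,0,0,0],[0.13,-0.7,0.1,0,0],[0,-0.4,0.2,0,0],[0,0,0.2,0,0],[0,0,0,0,0]]'; python3 go.py .4832 .2095 .055 .165; python3 - <<'E'
from h import *
p,q=bot.read_camera("top"),bot.read_camera("scene")
a=p["pixels"][250:340,290:400,::-1]; b=q["pixels"][200:290,200:310,::-1];cv2.imwrite("pics/g4.png",cv2.resize(np.hstack([a,b]),None,fx=3.6,fy=3.6,interpolation=cv2.INTER_CUBIC))
E
```

```text
time: 15.38
tool_pos: [0.4935, 0.2, 0.1486]
tcp_rot: [3.129, 0.258, -0.006]
wrist_force: [-0.5, -0.7, -1.2]
width: 0.157
grip_force: 58.8
t 15.38 pos [0.4935 0.2    0.1486] yaw 0.1648 bed [-0.0939  0.315 ] byaw 0.263 tilt -1.0 q6 1.75 F [-0.5 -0.7 -1.2] w 0.157 g 58.8
-> ['.4832', '.2095', '.055', '.165'] spin -0.002 shift [-0.172 -0.222  1.873]
```

View pics/g4.png

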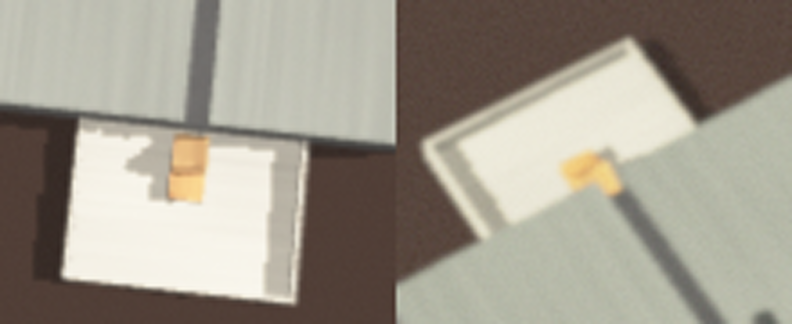

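Both offcuts lie outside the slot in the tray (190,155 and 187,187). Now the scraper goes back on its rest.

```bash
python3 -m creep '[[-0.17,-0.22,0.4,0,0],[0,0,0.5,0,0],[0,0,0.2,0,0],[0,0,0,0,0],[0,0,0,0,0]]'; python3 go.py .4832 .2095 .0425 .165
```

```text
time: 16.1
tool_pos: [0.4859, 0.2108, 0.0969]
tcp_rot: [-3.131, -0.258, -0.003]
wrist_force: [-0.1, -0.0, -1.8]
width: 0.154
grip_force: 58.9
t 16.1 pos [0.4859 0.2108 0.0969] yaw 0.1642 bed [-0.1025  0.325 ] byaw 0.262 tilt -1.0 q6 1.77 F [-0.1 -0.  -1.8] w 0.154 g 58.9
-> ['.4832', '.2095', '.0425', '.165'] spin -0.008 shift [-0.057  0.016  1.088]
```

```bash
python3 -m creep '[[-0.05,0.01,0.3,0,0],[0,0,0.4,0,0],[0,0,0.2,0,0],[0,0,0.1,0,0],[0,0,0.07,0,0],[0,0,0.02,0,0],[0,0,0,0,0]]'; python3 go.py .4832 .2095 .0425 .165
```

```text
time: 16.98
tool_pos: [0.4828, 0.21, 0.0425]
tcp_rot: [-3.131, -0.259, -0.001]
wrist_force: [-2.6, -0.1, 5.8]
width: 0.156
grip_force: 59.8
t 16.98 pos [0.4828 0.21   0.0425] yaw 0.1649 bed [-0.1055  0.324 ] byaw 0.263 tilt -1.0 q6 1.77 F [-2.6 -0.1  5.8] w 0.156 g 59.8
-> ['.4832', '.2095', '.0425', '.165'] spin -0.001 shift [0.005 0.012 0.   ]
```

```bash
python3 -m creep '[[0,0,0,0,0.3],[0,0,0,0,0.6],[0,0,0,0,0.8],[0,0,0,0,0.8],[0,0,-0.3,0,0.8],[0,0,-0.7,0,0.8],[0,0,-0.8,0,0.8],[0,0,-0.7,0,0.8],[0,0,0,0,0.8]]'; python3 go.py b .0565 -.09 .15 0 .0565 -.09 .082 0
```

```text
time: 18.1
tool_pos: [0.4854, 0.211, 0.1713]
tcp_rot: [-3.128, -0.258, -0.013]
wrist_force: [-0.2, -0.3, -0.2]
width: 0.802
grip_force: 0.0
t 18.1 pos [0.4854 0.211  0.1713] yaw 0.1648 bed [-0.103   0.3252] byaw 0.263 tilt -1.0 q6 1.77 F [-0.2 -0.3 -0.2] w 0.802 g 0.0
-> ['.0565', '-.09', '.15', '0'] spin 2.629 shift [3.19  8.303 0.426]
-> ['.0565', '-.09', '.082', '0'] spin -0.0 shift [ 0.   -0.    1.36]
```

```bash
sed -n '/^parts=\[box(.04/,$p' meas.py > /dev/null; python3 - <<'E'
from h import *
p,q=bot.read_camera("top"),bot.read_camera("scene")
parts=[box(.04,.044,0,.008),box(.034,.014,.008,.052)]
r=bot.regions_of("scraper",q)
if r: v,e=fit(parts,[(q,r[0]["mask"])],[.483,.2095,.165]+[.026]);print(r[0]["score"],v.round(4),round(e,3))
for a in bot.regions_of("block0",q): print(round(a["score"],2),ray(q,np.argwhere(a["mask"]).mean(0)[::-1],.015)[0].round(3))
E
```

```text
0.93 [0.576 0.203 0.015]
0.81 [0.447 0.35  0.015]
0.75 [0.578 0.339 0.015]
0.43 [ 0.538 -0.12   0.015]
```

```bash
python3 -m creep '[[0.2,0.3,0,1,0.8],[0.3,0.7,0,1,0.8],[0.3,0.8,0,0.63,0.8],[0.4,0.8,0,0,0.8],[0.4,0.8,0,0,0.8],[0.4,0.9,0,0,0.8],[0.4,0.9,0,0,0.8],[0.3,0.9,0.1,0,0.8],[0.3,0.9,0.1,0,0.8],[0.19,0.8,0.1,0,0.8],[0,0.5,0.1,0,0.8],[0,0,0,0,0.8],[0,0,0,0,0.8]]' 40; python3 go.py b .0565 -.09 .082 0; python3 - <<'E'
from h import *
p,q=bot.read_camera("top"),bot.read_camera("scene")
parts=[box(.04,.044,0,.008),box(.034,.014,.008,.052)]
r=bot.regions_of("scraper",q)
print([(round(x["score"],2),x["bbox"]) for x in r])
if r: v,e=fit(parts,[(q,r[0]["mask"])],[.483,.2095,.165]+[.026]);print(v.round(4),round(e,3))
E
```

```text
time: 19.92
tool_pos: [0.612, -0.2119, 0.1456]
tcp_rot: [-3.137, 0.154, 0.002]
wrist_force: [0.7, 0.6, 0.0]
width: 0.805
grip_force: 0.0
t 19.93 pos [ 0.612  -0.2119  0.1456] yaw -0.0981 bed [ 0.0644 -0.0833] byaw -0.0 tilt -1.0 q6 1.3 F [0.7 0.6 0. ] w 0.805 g 0.0
-> ['.0565', '-.09', '.082', '0'] spin -0.0 shift [-0.158  0.134  1.272]
[(0.83, [373.5, 181.6, 394.6, 208.4]), (0.67, [197.1, 217.1, 386.9, 390.8])]
[0.4815 0.2124 0.1415 0.0254] 0.077
```

Scraper upright on the rest. Descend on the post.

```bash
python3 -m creep '[[-0.16,0.13,0.1,0,0.8],[0,0,0.5,0,0.8],[0,0,0.5,0,0.8],[0,0,0.17,0,0.8],[0,0,0,0,0.8],[0,0,0,0,0],[0,0,0,0,0],[0,0,0,0,0],[0,0,0,0,0],[0,0,0,0,0]]' 40; python3 go.py b -.012 - - 0
```

```text
time: 21.32
tool_pos: [0.605, -0.2172, 0.0842]
tcp_rot: [-3.136, 0.155, -0.003]
wrist_force: [-0.3, 4.8, 4.1]
width: 0.246
grip_force: 38.9
t 21.32 pos [ 0.605  -0.2172  0.0842] yaw -0.0985 bed [ 0.0579 -0.0893] byaw -0.0 tilt -1.0 q6 1.28 F [-0.3  4.8  4.1] w 0.246 g 38.9
-> ['-.012', '-', '-', '0'] spin -0.004 shift [-1.399 -0.     0.   ]
```

```bash
python3 -m creep '[[-0.05,0,0,0,0],[-0.1,0,0,0,0],[-0.1,0,0,0,0],[-0.1,0,0,0,0],[-0.1,0,0,0,0],[-0.1,0,0,0,0],[-0.1,0,0,0,0],[-0.15,0,0,0,0],[-0.15,0,0,0,0],[-0.15,0,0,0,0],[-0.15,0,0,0,0],[-0.1,0,0,0,0],[-0.05,0,0,0,0],[0,0,0,0,0]]' 40; python3 go.py
```

```text
time: 23.08
tool_pos: [0.5358, -0.2103, 0.0842]
tcp_rot: [-3.136, 0.155, -0.005]
wrist_force: [1.5, 8.0, 3.3]
width: 0.25
grip_force: 39.3
t 23.07 pos [ 0.5358 -0.2103  0.0842] yaw -0.0989 bed [-0.0116 -0.0891] byaw -0.001 tilt -1.0 q6 1.25 F [1.5 8.  3.3] w 0.25 g 39.3
```

```bash
python3 -m creep '[[0,0,0,0,0.3],[0,0,0,0,0.6],[0,0,0,0,0.8],[0,0,-0.3,0,0.8],[0,0,-0.6,0,0.8],[0,0,-0.6,0,0.8],[0,0,0,0,0.8]]'; cat > blk.py <<'E'
from h import *
p,q=bot.read_camera("top"),bot.read_camera("scene"); save(p,"last_t");save(q,"last_s")
A=bot.regions_of("block0",p); C=bot.regions_of("block0",q)
cen=lambda m:np.argwhere(m).mean(0)[::-1]
for c in C:
    X=ray(q,cen(c["mask"]),.015)[0]
    if X[1]<.1 or X[0]<.35: continue
    pm=[(q,c["mask"])]
    if A:
        a=min(A,key=lambda a:np.linalg.norm(cen(a["mask"])-proj(p,[X])[0]))
        if np.linalg.norm(cen(a["mask"])-proj(p,[X])[0])<5: pm.append((p,a["mask"]))
    o=[]
    for w in(.036,.042,.048):
        for y0 in(-.5,.4):
            v,e=fit([box(.07,w,0,.023)],pm,[X[0],X[1],y0]); o.append((round(e,3),w,v.round(4).tolist()))
    o.sort(); print(len(pm),o[:2])
E
python3 blk.py; python3 go.py .5753 .2025 .12 -.165 .5753 .2025 .01 -.165
```

```text
time: 23.95
tool_pos: [0.5369, -0.2131, 0.1621]
tcp_rot: [3.135, -0.154, 0.011]
wrist_force: [0.8, 1.2, -0.2]
width: 0.799
grip_force: 0.0
2 [(np.float64(0.072), 0.036, [0.576, 0.3415, -0.4599]), (np.float64(0.073), 0.036, [0.5759, 0.3412, -0.4525])]
2 [(np.float64(0.07), 0.042, [0.4451, 0.35, -0.4148]), (np.float64(0.07), 0.042, [0.4453, 0.3499, -0.41])]
2 [(np.float64(0.084), 0.042, [0.575, 0.2021, -0.1902]), (np.float64(0.084), 0.042, [0.5752, 0.2022, -0.1754])]
t 24.15 pos [ 0.5335 -0.2114  0.1567] yaw -0.0983 bed [-0.0138 -0.0905] byaw -0.0 tilt -1.0 q6 1.25 F [1.1 0.1 0.6] w 0.798 g 0.0
-> ['.5753', '.2025', '.12', '-.165'] spin 0.667 shift [-0.535 -8.303  0.734]
-> ['.5753', '.2025', '.01', '-.165'] spin -0.0 shift [ 0.  -0.   2.2]
```

```bash
python3 -m creep '[[0,-0.5,0,0.67,1],[0,-0.8,0,0,1],[0,-0.9,0,0,1],[-0.1,-0.9,0,0,1],[-0.1,-0.9,0,0,1],[-0.1,-0.9,0,0,1],[-0.1,-0.9,0,0,1],[-0.1,-0.9,0,0,1],[0,-0.8,0.2,0,1],[0,-0.5,0.3,0,1],[0,-0.2,0.2,0,1],[0,0,0,0,1],[0,0,0,0,1]]' 40; python3 go.py .575 .2024 .03 -.17 .575 .2024 .002 -.17
```

```text
time: 25.78
tool_pos: [0.5754, 0.196, 0.1227]
tcp_rot: [3.13, -0.26, -0.001]
wrist_force: [0.9, 0.2, -0.0]
width: 1.001
grip_force: 0.0
t 25.77 pos [0.5754 0.196  0.1227] yaw -0.1659 bed [-0.012   0.3191] byaw -0.068 tilt -1.0 q6 2.02 F [ 0.9  0.2 -0. ] w 1.001 g 0.0
-> ['.575', '.2024', '.03', '-.17'] spin 0.041 shift [-0.03  -0.124  1.854]
-> ['.575', '.2024', '.002', '-.17'] spin -0.0 shift [ 0.   -0.    0.56]
```

```bash
python3 -m creep '[[-0.03,-0.12,0.4,0.04,1],[0,0,0.5,0,1],[0,0,0.6,0,1],[0,0,0.5,0,1],[0,0,0.3,0,1],[0,0,0.1,0,1],[0,0,0,0,1]]'; python3 go.py; python3 -m creep '[[0,0,0,0,0.5],[0,0,0,0,0.3],[0,0,0,0,0.3],[0,0,0,0,0.3],[0,0,0,0,0.3],[0,0,0,0,0.3]]' 50; python3 go.py
```

```text
time: 26.65
tool_pos: [0.5753, 0.2032, 0.0029]
tcp_rot: [-3.13, 0.266, -0.0]
wrist_force: [0.6, -0.6, 0.4]
width: 1.001
grip_force: 0.0
t 26.65 pos [0.5753 0.2032 0.0029] yaw -0.1695 bed [-0.0128  0.3262] byaw -0.071 tilt -1.0 q6 2.04 F [ 0.6 -0.6  0.4] w 1.001 g 0.0
time: 27.4
tool_pos: [0.5761, 0.2036, 0.0041]
tcp_rot: [-3.129, 0.265, -0.003]
wrist_force: [-0.0, 0.3, 5.9]
width: 0.549
grip_force: 53.9
t 27.4 pos [0.5761 0.2036 0.0041] yaw -0.1692 bed [-0.012   0.3266] byaw -0.071 tilt -1.0 q6 2.04 F [-0.   0.3  5.9] w 0.549 g 53.9
```

```bash
python3 -m creep '[[0,0,-0.3,0,0.3],[0,0,-0.7,0,0.3],[0,0,-0.9,0,0.3],[0,0,-0.6,0,0.3],[0,0,-0.2,0,0.3],[0,0,0,0,0.3]]'; python3 go.py b .072 .085 .13 0 .072 .085 .058 0
```

```text
time: 28.15
tool_pos: [0.575, 0.2031, 0.1381]
tcp_rot: [-3.13, 0.265, -0.001]
wrist_force: [0.2, 1.5, -2.0]
width: 0.549
grip_force: 53.2
t 28.15 pos [0.575  0.2031 0.1381] yaw -0.1692 bed [-0.0131  0.3261] byaw -0.071 tilt -1.0 q6 2.04 F [ 0.2  1.5 -2. ] w 0.549 g 53.2
-> ['.072', '.085', '.13', '0'] spin -0.711 shift [1.702 4.822 0.161]
-> ['.072', '.085', '.058', '0'] spin -0.0 shift [0.   0.   1.44]
```

```bash
python3 -m creep '[[0.2,0.3,0,-0.71,0.3],[0.3,0.7,0,0,0.3],[0.4,0.8,0,0,0.3],[0.4,0.8,0,0,0.3],[0.3,0.8,0,0,0.3],[0.1,0.7,0,0,0.3],[0,0.5,0.1,0,0.3],[0,0.22,0.06,0,0.3],[0,0,0,0,0.3],[0,0,0,0,0.3]]'; python3 go.py b .072 .085 .058 0
```

```text
time: 29.4
tool_pos: [0.6346, -0.0446, 0.1293]
tcp_rot: [-3.137, 0.153, 0.001]
wrist_force: [0.2, -0.3, -1.3]
width: 0.546
grip_force: 53.2
t 29.4 pos [ 0.6346 -0.0446  0.1293] yaw -0.0976 bed [0.0705 0.0855] byaw 0.001 tilt -1.0 q6 1.56 F [ 0.2 -0.3 -1.3] w 0.546 g 53.2
-> ['.072', '.085', '.058', '0'] spin 0.005 shift [0.03  0.009 1.426]
```

```bash
python3 -m creep '[[0.02,0.01,0.4,0,0.3],[0,0,0.5,0,0.3],[0,0,0.3,0,0.3],[0,0,0.15,0,0.3],[0,0,0.05,0,0.3],[0,0,0.03,0,0.3],[0,0,0,0,0.3]]'; python3 go.py
```

```text
time: 30.28
tool_pos: [0.6363, -0.0463, 0.059]
tcp_rot: [3.138, -0.154, 0.002]
wrist_force: [-0.1, -1.1, -1.7]
width: 0.548
grip_force: 53.2
t 30.27 pos [ 0.6363 -0.0463  0.059 ] yaw -0.0983 bed [0.0724 0.0839] byaw -0.0 tilt -1.0 q6 1.56 F [-0.1 -1.1 -1.7] w 0.548 g 53.2
```

```bash
python3 -m creep '[[0,0,0.02,0,0.3],[0,0,0.02,0,0.3],[0,0,0,0,0.3]]'; python3 go.py;  python3 -m creep '[[0,0,0,0,0.7],[0,0,0,0,0.75],[0,0,0,0,0.75],[0,0,-0.3,0,0.75],[0,0,-0.7,0,0.75],[0,0,-0.8,0,0.75],[0,-0.3,-0.2,0,1],[0,-0.5,0,0,1],[0,-0.7,0,0,1],[0,-0.5,0,0,1],[0,0,0,0,1]]'; python3 blk.py;python3 go.py
```

```text
time: 30.65
tool_pos: [0.6364, -0.0463, 0.0581]
tcp_rot: [3.138, -0.154, 0.002]
wrist_force: [-3.3, -0.1, 5.8]
width: 0.543
grip_force: 54.0
t 30.65 pos [ 0.6364 -0.0463  0.0581] yaw -0.0983 bed [0.0724 0.0839] byaw -0.0 tilt -1.0 q6 1.56 F [-3.3 -0.1  5.8] w 0.543 g 54.0
time: 32.02
tool_pos: [0.6451, 0.0558, 0.1557]
tcp_rot: [-3.138, 0.15, 0.002]
wrist_force: [0.3, -0.1, -0.2]
width: 1.001
grip_force: 0.0
2 [(np.float64(0.069), 0.036, [0.5758, 0.3416, -0.4574]), (np.float64(0.071), 0.036, [0.5759, 0.3418, -0.4441])]
t 32.23 pos [0.6453 0.0528 0.156 ] yaw -0.0986 bed [0.0716 0.1834] byaw -0.0 tilt -1.0 q6 1.71 F [-0.7  1.   0.7] w 0.996 g 0.0
```

```bash
python3 -m creep '[[0,0,0,-1,1],[0,0,0,-1,1],[0,0,0,-1,1],[0,0,0,-1,1],[0,0,0,-1,1],[0,0,0,-1,1],[0,0,0,-1,1],[0,0,0,-1,1],[0,0,0,-1,1],[0,0,0,-1,1],[0,0,0,-1,1],[0,0,0,-1,1],[0,0,0,-1,1],[0,0,0,-1,1]]'; python3 -m creep '[[0,0,0,-1,1],[0,0,0,-1,1],[0,0,0,-1,1],[0,0,0,-1,1],[0,0,0,-1,1],[0,0,0,-1,1],[0,0,0,-1,1],[0,0,0,-1,1],[0,0,0,-1,1],[0,0,0,-1,1],[0,0,0,-1,1],[0,0,0,-1,1],[0,0,0,-1,1],[0,0,0,-0.8,1],[0,0,0,0,1]]';python3 blk.py;python3 go.py .576 .3415 .12 2.682
```

```text
time: 33.98
tool_pos: [0.6455, 0.0522, 0.1562]
tcp_rot: [-2.498, -1.906, 0.0]
wrist_force: [0.3, 0.7, -0.1]
width: 0.997
grip_force: 0.0
time: 35.85
tool_pos: [0.6455, 0.0524, 0.1562]
tcp_rot: [-0.719, -3.058, 0.0]
wrist_force: [0.4, -0.5, -0.5]
width: 1.006
grip_force: 0.0
2 [(np.float64(0.082), 0.036, [0.5778, 0.3408, -0.4659]), (np.float64(0.083), 0.036, [0.5778, 0.3406, -0.4689])]
t 36.05 pos [0.6455 0.053  0.1563] yaw 2.6803 bed [0.0718 0.1836] byaw 2.778 tilt -1.0 q6 -1.07 F [ 0.7 -0.3 -0.3] w 1.002 g 0.0
-> ['.576', '.3415', '.12', '2.682'] spin -0.017 shift [3.806 4.555 0.725]
```

```bash
python3 -m creep '[[0.3,0.4,0,0,1],[0.5,0.6,0,0,1],[0.6,0.7,0,0,1],[0.6,0.7,0,0,1],[0.6,0.7,0,0,1],[0.6,0.7,0.1,0,1],[0.4,0.5,0.3,0,1],[0.2,0.25,0.3,0,1],[0,0,0,0,1],[0,0,0,0,1]]';python3 blk.py;python3 go.py .5767 .3412 .003 2.682; python3 - <<'E'
import cv2,numpy as np
a=cv2.imread("pics/last_t.png")[130:350,120:420];b=cv2.imread("pics/last_s.png")[130:350,190:490]
cv2.imwrite("pics/g5.png",cv2.resize(np.hstack([a,b]),None,fx=1.33,fy=1.33,interpolation=cv2.INTER_CUBIC))
E
```

```text
time: 37.3
tool_pos: [0.5767, 0.3404, 0.1213]
tcp_rot: [0.717, 3.059, -0.001]
wrist_force: [0.4, 0.0, -0.1]
width: 1.002
grip_force: 0.0
2 [(np.float64(0.06), 0.042, [0.4449, 0.3495, -0.4007]), (np.float64(0.06), 0.042, [0.445, 0.3497, -0.3977])]
2 [(np.float64(0.188), 0.036, [0.5769, 0.3405, -0.4771]), (np.float64(0.188), 0.036, [0.5771, 0.3408, -0.4807])]
t 37.5 pos [0.5772 0.3407 0.1221] yaw 2.6803 bed [-0.0244  0.4632] byaw 2.778 tilt -1.0 q6 -0.61 F [-0.2  0.1  0.4] w 0.996 g 0.0
-> ['.5767', '.3412', '.003', '2.682'] spin -0.017 shift [0.013 0.005 2.383]
```

View pics/g5.png

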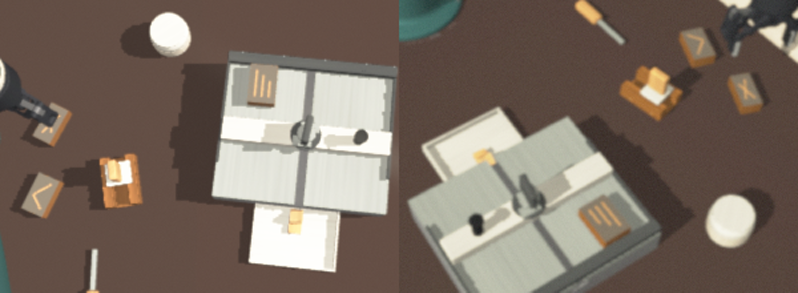

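The three-line block lies near the fence (262,85), the bar is back, the scraper is upright at (115,175), and the other two blocks are unmoved. The gripper is over the X block.

```bash
python3 -m creep '[[0,0,0.4,0,1],[0,0,0.6,0,1],[0,0,0.6,0,1],[0,0,0.4,0,1],[0,0,0.25,0,1],[0,0,0.1,0,1],[0,0,0.03,0,1],[0,0,0,0,1]]'; python3 go.py; python3 -m creep '[[0,0,0,0,0.4],[0,0,0,0,0.2],[0,0,0,0,0.2],[0,0,0,0,0.2],[0,0,0,0,0.2],[0,0,0,0,0.2],[0,0,0,0,0.2]]' 50; python3 go.py
```

```text
time: 38.5
tool_pos: [0.577, 0.342, 0.0033]
tcp_rot: [0.716, 3.058, 0.002]
wrist_force: [1.3, -0.7, 0.6]
width: 1.001
grip_force: 0.0
t 38.5 pos [0.577  0.342  0.0033] yaw 2.6818 bed [-0.0247  0.4645] byaw 2.78 tilt -1.0 q6 -0.61 F [ 1.3 -0.7  0.6] w 1.001 g 0.0
time: 39.38
tool_pos: [0.5768, 0.3418, 0.0029]
tcp_rot: [0.716, 3.058, 0.001]
wrist_force: [1.0, 1.0, 5.0]
width: 0.408
grip_force: 52.5
t 39.38 pos [0.5768 0.3418 0.0029] yaw 2.6818 bed [-0.0249  0.4643] byaw 2.78 tilt -1.0 q6 -0.61 F [1. 1. 5.] w 0.408 g 52.5
```

```bash
python3 -m creep '[[0,0,-0.3,0,0.2],[0,0,-0.7,0,0.2],[0,0,-0.9,0,0.2],[0,0,-0.8,0,0.2],[0,0,-0.3,0,0.2],[0,0,0,0,0.2]]'; python3 go.py b .072 -.085 .15 3.1416
```

```text
time: 40.12
tool_pos: [0.5766, 0.3417, 0.1531]
tcp_rot: [0.716, 3.058, 0.002]
wrist_force: [0.6, 0.8, -0.8]
width: 0.409
grip_force: 51.9
t 40.12 pos [0.5766 0.3417 0.1531] yaw 2.6818 bed [-0.0251  0.4642] byaw 2.78 tilt -1.0 q6 -0.61 F [ 0.6  0.8 -0.8] w 0.409 g 51.9
-> ['.072', '-.085', '.15', '3.1416'] spin -3.617 shift [ -1.942 -10.984   0.062]
```

```bash
python3 -m creep '[[0,0,0,-1,0.2],[0,0,0,-1,0.2],[0,0,0,-1,0.2],[0,-0.3,0,-0.62,0.2],[-0.2,-0.7,0,0,0.2],[-0.2,-0.9,0,0,0.2],[-0.2,-0.9,0,0,0.2],[-0.2,-0.9,0,0,0.2],[-0.2,-0.9,0,0,0.2],[-0.2,-0.9,0,0,0.2],[-0.2,-0.9,0,0,0.2],[-0.2,-0.9,0,0,0.2],[-0.2,-0.9,0,0,0.2],[-0.1,-0.9,0,0,0.2],[0,-0.9,0,0,0.2],[0,-0.6,0,0,0.2],[0,-0.3,0,0,0.2],[0,0,0,0,0.2],[0,0,0,0,0.2]]'; python3 go.py b .072 -.085 .058 3.1416
```

```text
time: 42.5
tool_pos: [0.6164, -0.2087, 0.1515]
tcp_rot: [-0.152, -3.137, -0.002]
wrist_force: [-0.2, 0.0, -1.1]
width: 0.407
grip_force: 51.9
t 42.5 pos [ 0.6164 -0.2087  0.1515] yaw 3.0445 bed [ 0.0685 -0.0797] byaw 3.143 tilt -1.0 q6 -1.84 F [-0.2  0.  -1.1] w 0.407 g 51.9
-> ['.072', '-.085', '.058', '3.1416'] spin 0.01 shift [-0.071 -0.107  1.869]
```

```bash
python3 -m creep '[[-0.07,-0.1,0.3,0,0.2],[0,0,0.5,0,0.2],[0,0,0.5,0,0.2],[0,0,0.3,0,0.2],[0,0,0.15,0,0.2],[0,0,0.08,0,0.2],[0,0,0.04,0,0.2],[0,0,0,0,0.2]]'; python3 go.py
```

```text
time: 43.5
tool_pos: [0.6201, -0.2155, 0.0595]
tcp_rot: [0.154, 3.137, -0.001]
wrist_force: [-0.8, -0.4, -0.2]
width: 0.411
grip_force: 51.9
t 43.5 pos [ 0.6201 -0.2155  0.0595] yaw 3.0438 bed [ 0.0728 -0.0861] byaw 3.142 tilt -1.0 q6 -1.85 F [-0.8 -0.4 -0.2] w 0.411 g 51.9
```

```bash
python3 -m creep '[[0,0,0.02,0,0.2],[0,0,0.03,0,0.2],[0,0,0,0,0.2],[0,0,0,0,0.2]]'; python3 go.py;  python3 -m creep '[[0,0,0,0,0.6],[0,0,0,0,0.65],[0,0,0,0,0.65],[0,0,-0.3,0,0.65],[0,0,-0.7,0,0.65],[0,0,-0.8,0,0.65],[0,0,-0.2,0,1],[0,0,0,0,1]]'; python3 go.py .445 .3497 .15 2.735
```

```text
time: 44.0
tool_pos: [0.62, -0.2155, 0.0569]
tcp_rot: [0.154, 3.137, -0.0]
wrist_force: [-0.3, -0.5, 2.9]
width: 0.407
grip_force: 52.2
t 44.0 pos [ 0.62   -0.2155  0.0569] yaw 3.0438 bed [ 0.0727 -0.0861] byaw 3.142 tilt -1.0 q6 -1.85 F [-0.3 -0.5  2.9] w 0.407 g 52.2
time: 45.0
tool_pos: [0.6204, -0.2156, 0.1578]
tcp_rot: [0.153, 3.135, -0.001]
wrist_force: [-0.1, 0.6, 0.1]
width: 1.001
grip_force: 0.0
t 45.0 pos [ 0.6204 -0.2156  0.1578] yaw 3.0438 bed [ 0.073  -0.0862] byaw 3.142 tilt -1.0 q6 -1.85 F [-0.1  0.6  0.1] w 1.001 g 0.0
-> ['.445', '.3497', '.15', '2.735'] spin 3.088 shift [7.693 8.997 0.155]
```

```bash
python3 -m creep '[[0,0,0,1,1],[0,0,0,1,1],[0,0,0,1,1],[0.2,0.3,0,0.09,1],[0.6,0.7,0,0,1],[0.7,0.8,0,0,1],[0.7,0.8,0,0,1],[0.7,0.8,0,0,1],[0.7,0.8,0,0,1],[0.7,0.8,0,0,1],[0.7,0.8,0,0,1],[0.7,0.8,0,0,1],[0.7,0.8,0,0,1],[0.7,0.8,0,0,1],[0.5,0.7,0,0,1],[0.3,0.5,0,0,1],[0.19,0.2,0,0,1],[0,0,0,0,1],[0,0,0,0,1]]'; python3 blk.py;python3 go.py .445 .3497 .003 2.735; python3 - <<'E'
from h import *
q=bot.read_camera("scene")
for a in bot.regions_of("block0",q):
    v=ray(q,np.argwhere(a["mask"]).mean(0)[::-1],.015)[0]; print(round(a["score"],2),v.round(3))
E
```

```text
time: 47.38
tool_pos: [0.4377, 0.3844, 0.1559]
tcp_rot: [-0.635, -3.076, 0.002]
wrist_force: [0.0, 0.4, 0.3]
width: 1.002
grip_force: 0.0
2 [(np.float64(0.07), 0.042, [0.445, 0.3497, -0.4375]), (np.float64(0.07), 0.042, [0.4451, 0.3496, -0.4375])]
t 47.58 pos [0.4383 0.3846 0.1563] yaw 2.7335 bed [-0.1669  0.4933] byaw 2.832 tilt -1.0 q6 -0.49 F [-0.6  0.2 -0.3] w 1.0 g 0.0
-> ['.445', '.3497', '.003', '2.735'] spin -0.015 shift [-0.399 -0.588  3.067]
0.92 [ 0.596 -0.23   0.015]
0.71 [0.447 0.349 0.015]
0.63 [ 0.617 -0.026  0.015]
```

```bash
python3 -m creep '[[-0.2,-0.3,0,0.1,1],[-0.2,-0.29,0.2,0,1],[0,0,0.6,0,1],[0,0,0.7,0,1],[0,0,0.6,0,1],[0,0,0.5,0,1],[0,0,0.3,0,1],[0,0,0.12,0,1],[0,0,0.04,0,1],[0,0,0,0,1]]'; python3 go.py .4451 .3497 - -; python3 -m creep '[[0,0,0,0,0.45],[0,0,0,0,0.25],[0,0,0,0,0.25],[0,0,0,0,0.25],[0,0,0,0,0.25],[0,0,0,0,0.25],[0,0,0,0,0.25]]' 50; python3 go.py
```

```text
time: 48.92
tool_pos: [0.4451, 0.3509, 0.0041]
tcp_rot: [0.65, 3.073, 0.002]
wrist_force: [-0.1, 0.3, -0.3]
width: 0.999
grip_force: 0.0
t 48.92 pos [0.4451 0.3509 0.0041] yaw 2.7249 bed [-0.1568  0.4604] byaw 2.823 tilt -1.0 q6 -0.53 F [-0.1  0.3 -0.3] w 0.999 g 0.0
-> ['.4451', '.3497', '-', '-'] spin -0.0 shift [-0.009 -0.022  0.   ]
time: 49.8
tool_pos: [0.4451, 0.351, 0.004]
tcp_rot: [0.65, 3.073, 0.002]
wrist_force: [-0.8, 0.6, 5.5]
width: 0.48
grip_force: 52.3
t 49.8 pos [0.4451 0.351  0.004 ] yaw 2.7248 bed [-0.1569  0.4606] byaw 2.823 tilt -1.0 q6 -0.53 F [-0.8  0.6  5.5] w 0.48 g 52.3
```

```bash
python3 -m creep '[[0,0,-0.3,0,0.25],[0,0,-0.7,0,0.25],[0,0,-0.9,0,0.25],[0,0,-0.8,0,0.25],[0,0,-0.3,-1,0.25],[0,0,0,-1,0.25],[0,0,0,-1,0.25],[0,0,0,-0.2,0.25],[0,0,0,0,0.25]]'; python3 go.py b .072 -.004 .15 3.1416
```

```text
time: 50.92
tool_pos: [0.4442, 0.3503, 0.1532]
tcp_rot: [-0.154, -3.137, 0.001]
wrist_force: [0.3, -0.9, -1.1]
width: 0.476
grip_force: 51.5
t 50.92 pos [0.4442 0.3503 0.1532] yaw 3.0435 bed [-0.1577  0.4597] byaw 3.142 tilt -1.0 q6 -0.85 F [ 0.3 -0.9 -1.1] w 0.476 g 51.5
-> ['.072', '-.004', '.15', '3.1416'] spin 0.0 shift [-4.594 -9.275  0.063]
```

```bash
python3 -m creep '[[-0.2,-0.3,0,0,0.25],[-0.4,-0.7,0,0,0.25],[-0.5,-0.9,0,0,0.25],[-0.5,-0.9,0,0,0.25],[-0.5,-0.9,0,0,0.25],[-0.5,-0.9,0,0,0.25],[-0.5,-0.9,0,0,0.25],[-0.5,-0.9,0,0,0.25],[-0.4,-0.9,0,0,0.25],[-0.3,-0.8,0,0,0.25],[-0.2,-0.6,0,0,0.25],[-0.09,-0.4,0,0,0.25],[0,-0.17,0,0,0.25],[0,0,0,0,0.25],[0,0,0,0,0.25]]'; python3 go.py b .072 -.004 .06 3.1416
```

```text
time: 52.8
tool_pos: [0.6278, -0.132, 0.1533]
tcp_rot: [-0.151, -3.138, -0.001]
wrist_force: [-0.2, 0.3, -1.4]
width: 0.478
grip_force: 51.6
t 52.8 pos [ 0.6278 -0.132   0.1533] yaw 3.0457 bed [ 0.0723 -0.0022] byaw 3.144 tilt -1.0 q6 -1.72 F [-0.2  0.3 -1.4] w 0.478 g 51.6
-> ['.072', '-.004', '.06', '3.1416'] spin 0.022 shift [ 0.006 -0.036  1.865]
```

```bash
python3 -m creep '[[0,-0.03,0.3,0,0.25],[0,0,0.5,0,0.25],[0,0,0.5,0,0.25],[0,0,0.3,0,0.25],[0,0,0.15,0,0.25],[0,0,0.1,0,0.25],[0,0,0.04,0,0.25],[0,0,0.02,0,0.25],[0,0,0,0,0.25],[0,0,0,0,0.25]]'; python3 go.py
```

```text
time: 54.05
tool_pos: [0.6282, -0.1346, 0.0582]
tcp_rot: [0.152, 3.137, -0.0]
wrist_force: [-0.5, -0.6, -1.3]
width: 0.481
grip_force: 51.6
t 54.05 pos [ 0.6282 -0.1346  0.0582] yaw 3.0448 bed [ 0.073  -0.0048] byaw 3.143 tilt -1.0 q6 -1.72 F [-0.5 -0.6 -1.3] w 0.481 g 51.6
```

```bash
python3 -m creep '[[0,0,0.02,0,0.25],[0,0,0,0,0.25],[0,0,0,0,0.55],[0,0,0,0,0.6],[0,0,0,0,0.6],[0,0,-0.3,0,0.6],[0,0,-0.7,0,0.6],[0,0,-0.8,0,0.6],[0,0,-0.2,0,0.8],[0,0,0,0,0.8]]'; python3 go.py b -.012 -.09 .15 3.1416; cat > chk.py <<'E'
from h import *
BED=[.5561,-.1227,-.0981]
p,q=bot.read_camera("top"),bot.read_camera("scene"); save(p,"last_t");save(q,"last_s")
for nm,k in(("s",q),("t",p)):
  for a in bot.regions_of("block0",k):
    X=ray(k,np.argwhere(a["mask"]).mean(0)[::-1],.07)[0]; d=X[:2]-BED[:2]; c,s=np.cos(BED[2]),np.sin(BED[2]); b=[c*d[0]+s*d[1],-s*d[0]+c*d[1]]
    if b[0]<-.02 or abs(b[1])>.15: continue
    w=[.036,.042,.048][int(np.argmin(np.abs(np.array([-.085,-.004,.085])-b[1])))]
    v,e=fit([box(.07,w,.054,.077)],[(k,a["mask"])],[X[0],X[1],BED[2]]); d=v[:2]-BED[:2]
    print(nm,w,"bed",np.round([c*d[0]+s*d[1],-s*d[0]+c*d[1],v[2]-BED[2]],4),round(e,3))
E
python3 chk.py;  python3 - <<'E'
import cv2,numpy as np
b=cv2.imread("pics/last_s.png")[190:400,190:410]
cv2.imwrite("pics/g6.png",cv2.resize(b,None,fx=2.6,fy=2.6,interpolation=cv2.INTER_CUBIC))
E
```

```text
time: 55.3
tool_pos: [0.6286, -0.1347, 0.1582]
tcp_rot: [0.152, 3.135, -0.001]
wrist_force: [0.5, 0.3, -1.2]
width: 0.799
grip_force: 0.0
t 55.3 pos [ 0.6286 -0.1347  0.1582] yaw 3.0448 bed [ 0.0734 -0.0048] byaw 3.143 tilt -1.0 q6 -1.72 F [ 0.5  0.3 -1.2] w 0.799 g 0.0
-> ['-.012', '-.09', '.15', '3.1416'] spin 0.013 shift [ 1.707 -1.703  0.164]
s 0.042 bed [ 0.0726 -0.004  -0.0072] 0.118
s 0.036 bed [ 0.0697 -0.1126  0.1266] 0.052
s 0.048 bed [ 0.0702  0.0849 -0.0061] 0.064
```

View pics/g6.png

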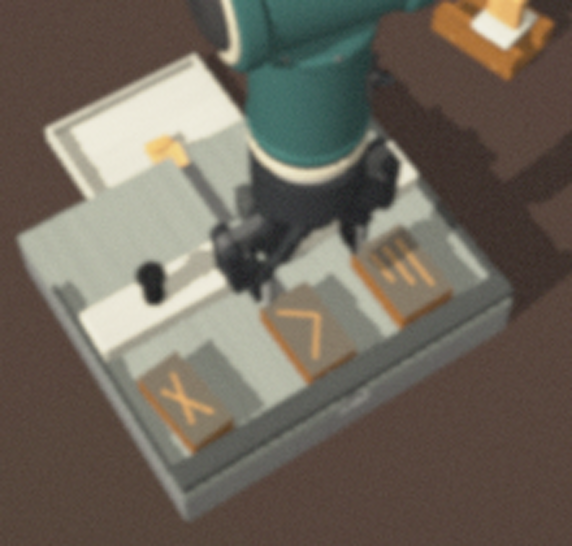

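Block0 (X, at (185,400)) has been knocked aside: bed (0.070, −0.113), yaw 0.127. The other two sit square. I'll regrasp it and straighten it before clamping.

```bash
python3 go.py b .0697 -.1122 .12 3.2686 .0697 -.1122 .066 3.2686
```

```text
t 55.5 pos [ 0.6266 -0.1342  0.1547] yaw 3.0447 bed [ 0.0713 -0.0045] byaw 3.143 tilt -1.0 q6 -1.72 F [-0.6  0.8  0.6] w 0.8 g 0.0
-> ['.0697', '-.1122', '.12', '3.2686'] spin -1.258 shift [ 0.304 -2.132  0.693]
-> ['.0697', '-.1122', '.066', '3.2686'] spin -0.0 shift [ 0.   -0.    1.08]
```

```bash
python3 -m creep '[[0,0,0,-1,0.8],[0.05,-0.3,0,-0.25,0.8],[0.1,-0.6,0,0,0.8],[0.1,-0.7,0,0,0.8],[0.05,-0.4,0.2,0,0.8],[0,-0.13,0.3,0,0.8],[0,0,0.2,0,0.8],[0,0,0,0,0.8],[0,0,0,0,0.8]]'; python3 go.py b .0697 -.1122 .066 3.2686; python3 chk.py
```

```text
time: 56.62
tool_pos: [0.6159, -0.2405, 0.1218]
tcp_rot: [0.046, -3.141, -0.0]
wrist_force: [-0.1, -1.3, -0.6]
width: 0.801
grip_force: 0.0
t 56.62 pos [ 0.6159 -0.2405  0.1218] yaw -3.1123 bed [ 0.071  -0.1113] byaw -3.014 tilt -1.0 q6 -2.01 F [-0.1 -1.3 -0.6] w 0.801 g 0.0
-> ['.0697', '-.1122', '.066', '3.2686'] spin -62.828 shift [ 0.028 -0.014  1.115]
s 0.036 bed [ 0.0716 -0.1116  0.1154] 0.087
s 0.048 bed [0.0707 0.0845 0.0212] 0.041
t 0.048 bed [0.0723 0.0835 0.0211] 0.062
t 0.042 bed [ 0.0742 -0.0043  0.0306] 0.061
```

```bash
python3 -m creep '[[0,0,0.3,0,0.8],[0,0,0.4,0,0.8],[0,0,0.25,0,0.8],[0,0,0.12,0,0.8],[0,0,0.04,0,0.8],[0,0,0,0,0.8],[0,0,0,0,0.5],[0,0,0,0,0.2],[0,0,0,0,0.2],[0,0,0,0,0.2],[0,0,0,0,0.2],[0,0,0,0,0.2]]' 40; python3 go.py b .0715 -.092 - -3.1416
```

```text
time: 58.32
tool_pos: [0.6162, -0.2416, 0.0673]
tcp_rot: [-0.044, 3.14, -0.001]
wrist_force: [-0.4, 0.5, 5.5]
width: 0.406
grip_force: 41.2
t 58.33 pos [ 0.6162 -0.2416  0.0673] yaw -3.1134 bed [ 0.0714 -0.1125] byaw -3.015 tilt -1.0 q6 -2.01 F [-0.4  0.5  5.5] w 0.406 g 41.2
-> ['.0715', '-.092', '-', '-3.1416'] spin 1.263 shift [-0.001  0.409  0.   ]
```

```bash
python3 -m creep '[[0,0.1,-0.01,0.4,0.2],[0,0.1,0,0.4,0.2],[0,0.1,0,0.46,0.2],[0,0.11,0,0,0.2],[0,0,0.02,0,0.2],[0,0,0,0,0.2],[0,0,0,0,0.6],[0,0,0,0,0.65],[0,0,0,0,0.65],[0,0,-0.4,0,0.8],[0,0,-0.7,0,0.8],[0,0,-0.7,0,0.8],[0,0,0,0,0.8]]'; python3 go.py b -.012 -.09 .15 -3.1416; python3 chk.py
```

```text
time: 59.95
tool_pos: [0.6195, -0.2222, 0.1618]
tcp_rot: [0.153, 3.129, -0.005]
wrist_force: [0.0, -0.4, 0.6]
width: 0.8
grip_force: 0.0
t 59.95 pos [ 0.6195 -0.2222  0.1618] yaw 3.0438 bed [ 0.0729 -0.0928] byaw 3.142 tilt -1.0 q6 -1.86 F [ 0.  -0.4  0.6] w 0.8 g 0.0
-> ['-.012', '-.09', '.15', '-3.1416'] spin 62.835 shift [1.698 0.056 0.236]
s 0.036 bed [ 0.0697 -0.0916 -0.0331] 0.069
s 0.042 bed [ 0.0724 -0.0041  0.0083] 0.096
s 0.048 bed [0.0703 0.0849 0.0277] 0.058
t 0.048 bed [0.0728 0.0832 0.0238] 0.067
t 0.042 bed [ 0.0751 -0.0029 -0.0752] 0.185
```

```bash
python3 -m creep '[[0.3,0.02,0,0,0.8],[0.5,0.02,0,0,0.8],[0.5,0.02,0.2,0,0.8],[0.35,0,0.4,0,0.8],[0.05,0,0.4,0,0.8],[0,0,0.3,0,0.8],[0,0,0.2,0,0.8],[0,0,0.06,0,0.8],[0,0,0,0,0.8],[0,0,0,0,0.8]]' 60; python3 go.py b -.0116 -.090 .084 3.1416
```

```text
time: 61.4
tool_pos: [0.5327, -0.2098, 0.0785]
tcp_rot: [0.153, 3.137, -0.001]
wrist_force: [-0.7, 0.1, 0.1]
width: 0.804
grip_force: 0.0
t 61.4 pos [ 0.5327 -0.2098  0.0785] yaw 3.0439 bed [-0.0147 -0.089 ] byaw 3.142 tilt -1.0 q6 -1.89 F [-0.7  0.1  0.1] w 0.804 g 0.0
-> ['-.0116', '-.090', '.084', '3.1416'] spin 0.004 shift [-0.063 -0.02  -0.11 ]
```

```bash
python3 -m creep '[[-0.06,-0.02,-0.1,0,0.8],[0,0,0,0,0],[0,0,0,0,0],[0,0,0,0,0],[0,0,0,0,0],[0,0,0,0,0],[-0.05,0,0,0,0],[-0.07,0,0,0,0],[-0.07,0,0,0,0],[-0.07,0,0,0,0],[-0.07,0,0,0,0],[-0.06,0,0,0,0],[-0.05,0,0,0,0],[-0.04,0,0,0,0],[0,0,0,0,0]]' 60; python3 go.py b .02 - - 3.1416
```

```text
time: 63.28
tool_pos: [0.5588, -0.2126, 0.0831]
tcp_rot: [-0.153, -3.138, -0.001]
wrist_force: [-0.6, 5.4, 5.8]
width: 0.241
grip_force: 58.4
t 63.27 pos [ 0.5588 -0.2126  0.0831] yaw 3.0438 bed [ 0.0115 -0.0892] byaw 3.142 tilt -1.0 q6 -1.88 F [-0.6  5.4  5.8] w 0.241 g 58.4
-> ['.02', '-', '-', '3.1416'] spin 0.003 shift [-0.17 -0.    0.  ]
```

```bash
python3 -m creep '[[-0.04,0,0,0,0],[-0.04,0,0,0,0],[-0.04,0,0,0,0],[-0.03,0,0,0,0],[-0.03,0,0,0,0],[0,0,0,0,0]]'; python3 go.py b .02 - - 3.1416; python3 -m creep '[[-0.03,0,0,0,0],[-0.03,0,0,0,0],[0,0,0,0,0]]'; python3 go.py b .02 - - 3.1416
```

```text
time: 64.03
tool_pos: [0.5655, -0.2133, 0.0831]
tcp_rot: [-0.153, -3.133, -0.002]
wrist_force: [-8.8, 5.4, 10.6]
width: 0.243
grip_force: 58.7
t 64.03 pos [ 0.5655 -0.2133  0.0831] yaw 3.0441 bed [ 0.0182 -0.0892] byaw 3.142 tilt -1.0 q6 -1.87 F [-8.8  5.4 10.6] w 0.243 g 58.7
-> ['.02', '-', '-', '3.1416'] spin 0.006 shift [-0.036 -0.     0.   ]
time: 64.4
tool_pos: [0.5656, -0.2132, 0.083]
tcp_rot: [-0.152, -3.127, -0.004]
wrist_force: [-15.2, 5.8, 16.2]
width: 0.246
grip_force: 59.1
t 64.4 pos [ 0.5656 -0.2132  0.083 ] yaw 3.0443 bed [ 0.0184 -0.0892] byaw 3.142 tilt -0.9999 q6 -1.87 F [-15.2   5.8  16.2] w 0.246 g 59.1
-> ['.02', '-', '-', '3.1416'] spin 0.008 shift [-0.033 -0.     0.   ]
```

```bash
python3 -m creep '[[-0.04,0,0,0,0],[0,0,0,0,0],[0,0,0,0,0]]'; python3 go.py; python3 -m creep '[[0.06,0,0,0,0],[0,0,0,0,0.4],[0,0,0,0,0.8],[0,0,0,0,0.8],[0,0,-0.5,0,0.8],[0,0,-0.8,0,0.8],[0.2,0,-0.3,0,0.8],[0,0,0,0,0.8]]';python3 go.py; python3 chk.py;  python3 - <<'E'
import cv2,numpy as np
b=cv2.imread("pics/last_s.png")[190:400,190:410];a=cv2.imread("pics/last_t.png")[150:350,270:430]
a=cv2.resize(a,None,fx=2.1,fy=2.1,interpolation=cv2.INTER_CUBIC);b=cv2.resize(b,None,fx=2.0,fy=2.0,interpolation=cv2.INTER_CUBIC)
cv2.imwrite("pics/g7.png",np.hstack([a,b]))
E
```

```text
time: 64.78
tool_pos: [0.5657, -0.2132, 0.0829]
tcp_rot: [-0.152, -3.123, -0.004]
wrist_force: [-21.9, 7.1, 21.3]
width: 0.24
grip_force: 59.3
t 64.78 pos [ 0.5657 -0.2132  0.0829] yaw 3.0445 bed [ 0.0185 -0.0892] byaw 3.143 tilt -0.9999 q6 -1.87 F [-21.9   7.1  21.3] w 0.24 g 59.3
time: 65.78
tool_pos: [0.5598, -0.2136, 0.1637]
tcp_rot: [0.154, 3.136, -0.001]
wrist_force: [-0.7, -0.1, -0.2]
width: 0.802
grip_force: 0.0
t 65.78 pos [ 0.5598 -0.2136  0.1637] yaw 3.0436 bed [ 0.0126 -0.0901] byaw 3.142 tilt -1.0 q6 -1.88 F [-0.7 -0.1 -0.2] w 0.802 g 0.0
s 0.048 bed [0.0719 0.0841 0.0125] 0.085
s 0.036 bed [ 0.071  -0.0911 -0.0038] 0.09
s 0.042 bed [ 0.073  -0.0043  0.0179] 0.105
t 0.048 bed [0.0784 0.0833 0.0444] 0.145
t 0.042 bed [ 0.0795 -0.0048  0.0072] 0.218
```

View pics/g7.png

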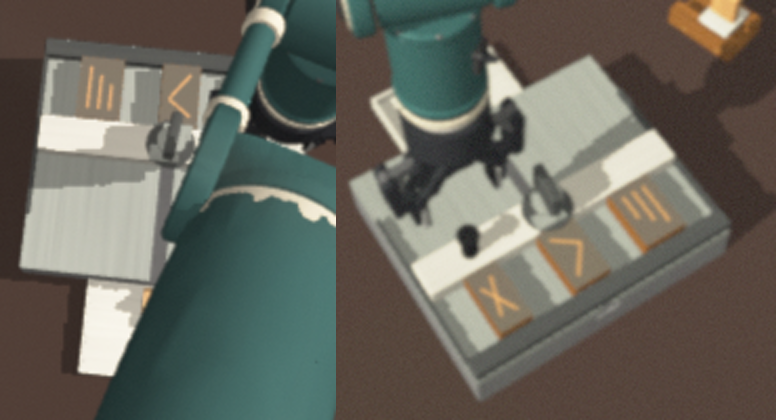

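The bar presses on all three blocks, square and tight to the fence (X 500,305; V 570,258; III 645,215). Next I locate the fastener.

```bash
python3 - <<'E'
from h import *
BED=np.array([.5561,-.1227,-.0981]); c,s=np.cos(BED[2]),np.sin(BED[2])
p,q=bot.read_camera("top"),bot.read_camera("scene")
tob=lambda v:(np.round([c*(v[0]-BED[0])+s*(v[1]-BED[1]),-s*(v[0]-BED[0])+c*(v[1]-BED[1]),v[2]-BED[2]],4))
a=np.linspace(0,2*np.pi,24,endpoint=False)
disc=lambda z0,z1:np.array([[.016*np.cos(t),.016*np.sin(t),z] for t in a for z in(z0,z1)])
wing=box(.046,.012,.097,.130); parts=[wing,disc(.076,.097)]
x0=T(np.array([[.02,0,0]]),BED)[0]
ms=[]
for n,k in(("t",p),("s",q)):
    L=bot.regions_of("lock",k); uv=proj(k,[[x0[0],x0[1],.11]])[0]
    L=[l for l in L if np.linalg.norm(np.argwhere(l["mask"]).mean(0)[::-1]-uv)<12]
    print(n,uv.round(),[(round(l["score"],2),np.round(l["bbox"]),l["mask"].sum()) for l in L])
    if L: ms.append((k,L[0]["mask"]))
for nm,pp in(("wing",[wing]),("w+d",parts)):
    for m in [ms]+([[m] for m in ms] if len(ms)>1 else []):
        v,e=fit(pp,m,[x0[0],x0[1],BED[2]-.12]); print(nm,len(m),tob(v),round(e,3))
E
python3 go.py b .021 0 .18 3.0216
```

```text
t [352. 214.] [(0.61, array([345., 203., 363., 222.]), np.int64(218))]
s [295. 287.] [(0.82, array([291., 273., 303., 298.]), np.int64(224))]
wing 2 [ 0.0207 -0.0014 -0.0703] 0.401
wing 1 [ 0.021  -0.0002 -0.013 ] 0.446
wing 1 [ 0.0207 -0.0019 -0.155 ] 0.32
w+d 2 [ 0.0212  0.0006 -0.1306] 0.264
w+d 1 [ 0.0221  0.0007 -0.1085] 0.132
w+d 1 [ 1.440e-02  2.000e-04 -3.984e-01] 0.348
t 66.17 pos [ 0.5593 -0.2131  0.1616] yaw 3.0439 bed [ 0.012  -0.0897] byaw 3.142 tilt -1.0 q6 -1.88 F [ 0.8  0.6 -0.1] w 0.801 g 0.0
-> ['.021', '0', '.18', '3.0216'] spin 1.204 shift [ 0.037  1.802 -0.367]
```

```bash
python3 -m creep '[[0,0,-0.4,1,0.8],[0,0.2,0,0.2,0.8],[0,0.5,0,0,0.8],[0.02,0.6,0,0,0.8],[0,0.5,0,0,0.8],[0,0,0,0,0.8],[0,0,0,0,0.8]]' 25; python3 go.py b .0215 0 .101 3.0216
```

```text
time: 67.05
tool_pos: [0.5778, -0.125, 0.1822]
tcp_rot: [-0.339, -3.122, 0.0]
wrist_force: [0.8, 0.8, -0.7]
width: 0.801
grip_force: 0.0
t 67.05 pos [ 0.5778 -0.125   0.1822] yaw 2.9251 bed [ 0.0218 -0.0002] byaw 3.023 tilt -1.0 q6 -1.61 F [ 0.8  0.8 -0.7] w 0.801 g 0.0
-> ['.0215', '0', '.101', '3.0216'] spin 0.016 shift [0.006 0.003 1.624]
```

```bash
python3 -m creep '[[0,0,0.3,0,0.8],[0,0,0.5,0,0.8],[0,0,0.4,0,0.8],[0,0,0.25,0,0.8],[0,0,0.14,0,0.8],[0,0,0,0,0.8],[0,0,0,0,0.4],[0,0,0,0,0],[0,0,0,0,0],[0,0,0,0,0],[0,0,0,0,0],[0,0,0,0,0]]' 25; python3 go.py
```

```text
time: 68.55
tool_pos: [0.5786, -0.1246, 0.104]
tcp_rot: [0.341, 3.122, 0.001]
wrist_force: [0.1, 5.0, 5.2]
width: 0.137
grip_force: 28.5
t 68.55 pos [ 0.5786 -0.1246  0.104 ] yaw 2.9238 bed [0.0225 0.0003] byaw 3.022 tilt -1.0 q6 -1.61 F [0.1 5.  5.2] w 0.137 g 28.5
```

Gripped the wing (≈12 mm). Turn clockwise about 1.43 rad.

```bash
python3 -m creep '[[0,0,0,0.5,0],[0,0,0,1,0],[0,0,0,1,0],[0,0,0,1,0],[0,0,0,1,0],[0,0,0,1,0],[0,0,0,1,0],[0,0,0,0,0]]'; python3 go.py; python3 -m creep '[[0,0,0,1,0],[0,0,0,1,0],[0,0,0,1,0],[0,0,0,1,0],[0,0,0,1,0],[0,0,0,1,0],[0,0,0,0.8,0],[0,0,0,0,0]]'; python3 go.py b - - - 1.571
```

```text
time: 69.55
tool_pos: [0.5777, -0.1259, 0.1039]
tcp_rot: [-1.322, -2.85, 0.002]
wrist_force: [-2.7, 1.3, 6.7]
width: 0.132
grip_force: 28.8
t 69.55 pos [ 0.5777 -0.1259  0.1039] yaw 2.2731 bed [ 0.0218 -0.0011] byaw 2.371 tilt -1.0 q6 -0.96 F [-2.7  1.3  6.7] w 0.132 g 28.8
time: 70.55
tool_pos: [0.576, -0.1263, 0.1009]
tcp_rot: [-2.194, -2.246, 0.006]
wrist_force: [-0.2, -4.4, -8.8]
width: 0.137
grip_force: 26.8
t 70.55 pos [ 0.576  -0.1263  0.1009] yaw 1.5945 bed [ 0.0202 -0.0017] byaw 1.693 tilt -1.0 q6 -0.28 F [-0.2 -4.4 -8.8] w 0.137 g 26.8
-> ['-', '-', '-', '1.571'] spin 1.216 shift [0. 0. 0.]
```

```bash
python3 -m creep '[[0,0,0,0.5,0],[0,0.02,0,0.5,0],[0,0.02,0,0.15,0],[0,0.02,0.04,0,0],[0,0,0.04,0,0],[0,0,0,0,0]]'; python3 go.py b - - - 1.571
```

```text
time: 71.3
tool_pos: [0.5765, -0.1264, 0.0992]
tcp_rot: [-2.314, -2.116, 0.013]
wrist_force: [-14.9, -2.6, 9.8]
width: 0.135
grip_force: 29.2
t 71.3 pos [ 0.5765 -0.1264  0.0992] yaw 1.4815 bed [ 0.0206 -0.0017] byaw 1.58 tilt -0.9999 q6 -0.16 F [-14.9  -2.6   9.8] w 0.135 g 29.2
-> ['-', '-', '-', '1.571'] spin 0.086 shift [0. 0. 0.]
```

```bash
python3 -m creep '[[0,-0.05,-0.03,0,0.2],[0,0,0,0,0.5],[0,0,0,0,0.6],[0,0,0,0,0.6],[0,0,-0.5,0,0.6],[0,0,-0.9,0,0.6],[0,0,-0.9,0,0.6],[0,0,0,0,0.6]]'; python3 go.py b -.0 -.35 .3 1.571
```

```text
time: 72.3
tool_pos: [0.582, -0.1259, 0.2213]
tcp_rot: [2.315, 2.112, 0.009]
wrist_force: [0.3, 0.4, 0.3]
width: 0.602
grip_force: 0.0
t 72.3 pos [ 0.582  -0.1259  0.2213] yaw 1.4791 bed [ 0.0261 -0.0007] byaw 1.577 tilt -1.0 q6 -0.16 F [0.3 0.4 0.3] w 0.602 g 0.0
-> ['-.0', '-.35', '.3', '1.571'] spin 0.062 shift [-6.986 -0.523 -1.575]
```

```bash
python3 -m creep '[[-0.3,0,-0.5,0,0.6],[-0.7,-0.1,-0.5,0,0.6],[-0.9,-0.1,-0.4,0,0.6],[-0.9,-0.1,0,0,0.6],[-0.9,-0.1,0,0,0.6],[-0.9,0,0,0,0.6],[-0.9,0,0,0,0.6],[-0.7,0,0,0,0.6],[-0.4,0,0,0,0.6],[0,0,0,0,0.6],[0,0,0,0,0.6]]'; python3 chk.py; python3 - <<'E'
import cv2,numpy as np
b=cv2.imread("pics/last_s.png")[120:400,90:480];a=cv2.imread("pics/last_t.png")[170:345,190:430]
a=cv2.resize(a,None,fx=1.6,fy=1.6,interpolation=cv2.INTER_CUBIC);o=np.zeros((560,780,3),np.uint8)
b=cv2.imread("pics/last_s.png")[170:400,190:410]; b=cv2.resize(b,None,fx=1.8,fy=1.8,interpolation=cv2.INTER_CUBIC)
o[:a.shape[0],:a.shape[1]]=a;o[:b.shape[0],384:384+b.shape[1]]=b
cv2.imwrite("pics/g8.png",o)
E
```

```text
time: 73.68
tool_pos: [0.5286, -0.4506, 0.2853]
tcp_rot: [-2.32, -2.117, -0.001]
wrist_force: [-0.1, 0.6, -0.5]
width: 0.602
grip_force: 0.0
s 0.036 bed [ 0.0704 -0.091   0.0392] 0.117
s 0.042 bed [ 0.0714 -0.0041  0.0607] 0.115
s 0.048 bed [ 0.0724  0.0841 -0.006 ] 0.089
t 0.036 bed [ 0.0768 -0.0915 -0.0157] 0.13
t 0.048 bed [0.0771 0.0843 0.0432] 0.093
t 0.042 bed [ 0.0775 -0.0051  0.0058] 0.15
```

View pics/g8.png

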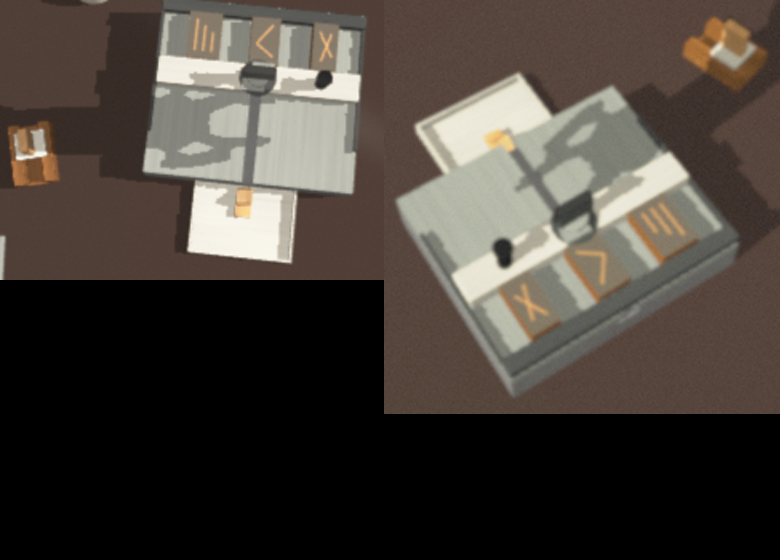

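Seen: wing along the bar (575,212), all blocks between bar and fence, scraper upright on its rest. One last check on the offcuts' position in the tray.

```bash
python3 - <<'E'
from h import *
BED=np.array([.5561,-.1227,-.0981]);c,s=np.cos(BED[2]),np.sin(BED[2])
p,q=bot.read_camera("top"),bot.read_camera("scene")
for n,k in(("t",p),("s",q)):
    hsv=cv2.cvtColor(np.ascontiguousarray(k["pixels"]),cv2.COLOR_RGB2HSV)
    m=((hsv[...,0]>8)&(hsv[...,0]<28)&(hsv[...,1]>90)&(hsv[...,2]>120)).astype(np.uint8)
    uv0=proj(k,T(np.array([[-.15,0,.015]]),BED))[0].astype(int); w=np.zeros_like(m); w[uv0[1]-20:uv0[1]+20,uv0[0]-20:uv0[0]+20]=1
    yx=np.argwhere(m*w)
    for z in(.01,.02,.035):
        X=ray(k,yx[:,::-1],z)[:,:2]-BED[:2]; b=np.c_[c*X[:,0]+s*X[:,1],-s*X[:,0]+c*X[:,1]]
        print(n,z,len(yx),"x",b[:,0].min().round(3),b[:,0].max().round(3),"y",b[:,1].min().round(3),b[:,1].max().round(3))
E
```

```text
t 0.01 155 x -0.174 -0.134 y -0.01 0.012
t 0.02 155 x -0.175 -0.135 y -0.009 0.012
t 0.035 155 x -0.176 -0.137 y -0.009 0.013
s 0.01 103 x -0.178 -0.142 y -0.008 0.018
s 0.02 103 x -0.172 -0.136 y -0.011 0.015
s 0.035 103 x -0.163 -0.128 y -0.015 0.011
```

```bash
python3 -c "
from workcell import bot
print(bot.finish_job())"
```

```text
the job is handed in; nothing more can be done
None
```

The job is handed in: both offcuts are in the tray, the scraper is upright on its rest, all three blocks are clamped square to the fence, and the fastener is locked, with the brayer, ink tin and gouge never touched. Block0 was knocked aside once and I straightened it before clamping; no result came back from the judging.

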